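Seat two repaired modules in the probe jig and hold its sprung lid shut

TASK

Lay the storage module and the regulator module from the pink foam pad flat in their own pockets of the test jig, each with its gold-contact edge at the pocket's gold probe pins. Then, with both in place, swing the clear sprung lid over by its red T-grip until it is fully shut on its stops, and keep it held down there with the gripper on that grip for the test: the job finishes while you are still holding it. Leave the other things on the bench where they are.

Things in the scene. Friction and masses are not known exactly. Their poses are not given: they have to be found in the camera images.
- jig: Test jig: black base 180 x 170 mm in plan, 45 mm high, fixed to the bench, with a floating nest on top and a clear sprung lid that opens like a book. Origin on the bench; jig x runs along the hinge, jig y points from the hinge (at y = -85 mm) towards the open side, z up; base spans x +-90, y -100 to +70 mm. The only other parts above the nest plate are two hinge blocks (x = +-78, y = -85 mm, up to z = 91 mm) and two lid stops (x = +-72, y = 56 mm, up to z = 74 mm).
- hinge (a point): Centre of the lid's hinge line: jig (0, -85, 78) mm. The lid turns about the jig's x axis here.
- lid (a joint): Angle of the lid (rad): 0 = standing open (leaning 15 degrees back past upright, where its springs keep it), growing as it swings down, 1.833 = level and fully shut on its stops. It springs open whenever it is let go. The pull needed at the red grip grows from about 1.5 N at open to about 3.5 N just above the modules and about 8 N fully shut on them.
- lid_grip (a point): Centre of the lid's red T-grip: a round bar of diameter 26 mm, 34 mm long, parallel to the hinge, 185 mm from the hinge line and half-way along it. A 10 mm stem joins it to the lid's edge, 45 mm nearer the hinge. Open: 257 mm above the bench at jig (0, -133) mm; shut: 78 mm up at jig (0, 100) mm. Held by its two flat ends (along jig x), it can turn between the fingers as the lid swings.
- nest (a joint): How far the floating nest plate is pressed down (m): 0 = up, about 0.004 with the lid shut on both modules, which puts their gold edges on the probes; hard end at 0.005. Springs: 6 N to start, 1500 N/m. The lid reaches the nest only through the modules.
- ssd_pocket (a point): Centre of the floor of the long pocket (for a 24 x 80 mm part, long way along jig y) in the brown nest plate: jig (-30, 0, 58) mm with the nest up. The pocket is bounded by six tapered locating pins, 6 mm thick and 7 mm tall, 1.5 mm clear of the module; between the pins the long sides are open for the fingers over 56 mm. Site axes are the jig's.
- ssd_pins (a point): Middle of the long pocket's end with the row of gold probe pins (its end towards the hinge), at floor height, 40 mm from the pocket's centre towards the hinge.
- reg_pocket (a point): Centre of the floor of the short, wide pocket (34 x 60 mm, long way along jig y): jig (30, 0, 58) mm. Locating pins as for the other; its long sides are open over 36 mm.
- reg_pins (a point): Middle of the short pocket's end with the gold probe pins (towards the hinge), 30 mm from its centre, at floor height.
- ssd_mid (a point): Centre of the storage module, half-way up: black card with a grooved aluminium heat spreader, 24 x 80 x 9 mm, about 45 g, lying flat on the foam pad at first. Its y axis runs along its length, away from the gold edge; z up.
- ssd_gold (a point): Middle of the storage module's gold-contact edge, 40 mm from its centre (towards its -y), 4.5 mm above its underside. The card is bare (3 mm thick) over the last 12 mm at this end.
- reg_mid (a point): Centre of the regulator module, half-way up: green card with a black case and steel label plate, 34 x 60 x 9 mm, about 60 g, lying flat on the foam pad at first. Its y axis runs along its length, away from the gold edge; z up.
- reg_gold (a point): Middle of the regulator module's gold-contact edge, 30 mm from its centre (towards its -y), 4.5 mm above its underside. The card is bare (3 mm thick) over the last 12 mm at this end.
- pad: Pink antistatic foam pad 150 x 250 x 12 mm, fixed to the bench; origin under its centre. The modules lie on it.
- memory: Bystander, loose on the bench, to be left alone: memory stick, green card 30 x 68 x 4 mm lying flat.
- spool: Bystander, loose on the bench, to be left alone: solder spool, blue flanges of diameter 62 mm, 54 mm tall, standing.
- brush: Bystander, loose on the bench, to be left alone: flat cleaning brush, 170 mm long.
- tweezers: Bystander, loose on the bench, to be left alone: steel tweezers, 135 mm long, 8 mm high.
- flux: Bystander, loose on the bench, to be left alone: white bottle with a red cap, diameter 42 mm, 100 mm tall.
- screw_bowl: Bystander, loose on the bench, to be left alone: steel screw bowl, diameter 90 mm, 25 mm tall.
- screwdriver: Bystander, loose on the bench, to be left alone: screwdriver, 160 mm long.
- tape: Bystander, loose on the bench, to be left alone: roll of amber tape, diameter 70 mm, 20 mm tall.
Things that resemble listed ones, but are neither listed nor needed, are in the scene too. What is shaped like the part that bears ssd_mid but orange is not meant.

How it is judged:
On the way:
1. both modules lie flat in their pockets, gold edges at the probe pins, with the lid still open (horizontal distance between ssd_mid and ssd_pocket below 0.0045 m and horizontal distance between ssd_gold and ssd_pins below 0.0065 m and z of ssd_mid in the frame of ssd_pocket below 0.0065 m and angle between each of ssd_mid, reg_mid's own z axis and vertical below 0.06 rad and horizontal distance between reg_mid and reg_pocket below 0.0045 m and horizontal distance between reg_gold and reg_pins below 0.0065 m and z of reg_mid in the frame of reg_pocket below 0.0065 m and value of joint lid below 0.5 rad), for 0.2 s.
At the end, for the whole second after the job is handed in: The fingers bear on the red grip (over 1.5 N) and hold the lid still and shut (over 1.803 rad), nest down over 2 mm, both modules flat in their pockets: centres within 4.5 mm, gold edges within 6.5 mm, underside within 2 mm of the floor, tilt under 0.06 rad (horizontal distance between ssd_mid and ssd_pocket below 0.0045 m and horizontal distance between ssd_gold and ssd_pins below 0.0065 m and z of ssd_mid in the frame of ssd_pocket below 0.0065 m and angle between each of ssd_mid, reg_mid's own z axis and vertical below 0.06 rad and horizontal distance between reg_mid and reg_pocket below 0.0045 m and horizontal distance between reg_gold and reg_pins below 0.0065 m and z of reg_mid in the frame of reg_pocket below 0.0065 m and value of joint lid above 1.803 rad and velocity of joint lid between -0.05 and 0.05 rad/s and value of joint nest above 0.002 m and (contact force between the fingers and knob_grip above 1.5 N or contact force between the fingers and knob_stem above 1.5 N)); the arm keeps its last pose, push and grip.
It fails at once if one of the other things on the bench is moved more than 25 mm (distance of any of memory, spool, brush, tweezers, flux, screw_bowl, screwdriver, tape from where it was at the start of the episode above 0.025 m).
It also fails if it takes over 69 s, if anything falls off the work surface, if the arm or the gripper's body presses on something with over 40 N, if the wrist force passes 120 N, or if a joint passes its speed limit or range.

ROBOT

A 6-joint arm with a two-finger parallel gripper is mounted at the origin on the work surface. World frame = base frame: x ahead of the robot, y to its left, z up, the work surface at z = 0. Lengths are in m, angles in rad, forces in N, time in s.
With the tool pointing down it reaches from about 0.3 to 0.775 m from the base axis. Payload 14.6 kg.
Tool frame: the origin (TCP) lies where the fingers leave the gripper's body, on its centre line; the fingertips stand 97 mm ahead of it and the grasp point (between the pads) lies 78 mm ahead of it (ctrl.finger_overhang is the distance from the TCP to the fingertips, in m); z points along the fingers, y is the direction in which the jaws open and shut (so a half turn about z gives the same grasp; the last joint's range is limited). The gripper opens to 94 mm and grips with 3 to 60 N. Pads are 16 mm wide; open, the fingers measure 119 mm over their backs; the gripper's body (75 mm by 177 mm) begins 78 mm behind the grasp point.
Start: joints at [-1.398, 0.3, 1.521, -0, 1.321, -0.067], TCP at [0.131, -0.534, 0.303] pointing down, gripper open.
Joint ranges: [-3.03, 3.03], [-0.79, 2.21], [0.23, 2.52], [-1.04, 4.18], [0, 3.07], [-2.55, 2.55]. Speed limits (rad/s): [2.22, 2.22, 2.57, 3.14, 3.14, 3.14].

INTERFACE

Orientations are given as [roll, pitch, yaw] about the fixed x, y, z axes, in that order (R = Rz(yaw) Ry(pitch) Rx(roll)).
In Python, from station import ctrl, imaging, hand_in gives the robot as it stands.
- The arm moves only by the shell command python3 -m pendant 'ROWS' [FORCE]. ROWS is JSON, a list of rows, each a list of 7 numbers: the shift along the tool's x, y, z normalised to -1 to 1, where 1 is 120 mm, then the turn, a rotation vector about the tool's x, y, z normalised to -1 to 1, where 1 is 30 degrees, then the closure, from -1 (fully open) to 1 (shut). A call has 1 to 10 rows; each row shifts and turns the commanded pose from where the row before left it, along the tool's axes as they then stand; what a row does not reach is not made up. A row lasts 1/12 s, in which the tool goes at most 41.7 mm and 7.16 degrees, less where a joint would pass 70% of its speed; a pose out of reach is approached as far as the arm can. A call with a number of a shift or a turn outside -1 to 1 is refused whole. A call with a gripper value outside its range is refused whole. The fingers move at their own pace and stop on an object; FORCE is the grip in N (left out, the last holds). Time passes only in rows, so rows that do not move let the fingers close. It gives the time, the measured TCP pose, the force and the opening at its end, in the units of the state.
- ctrl.get_obs(): the state, without advancing time (a new reading comes with each control period).
- imaging.camera(name): name is "scene" or "side" or "wrist"; returns a dict with "image" (400x640x3 uint8, red, green, blue), "mtx" (3x3 intrinsics, pixels), "rvec" (rotation vector, rad) and "tvec" (3), from world to camera coordinates, as OpenCV has them. Camera axes: x right, y down, z forward; pixel columns grow to the right and rows downward; lengths in m; the calibration is good to about 2 mm. A picture is of the moment at which its call begins. There is no depth.
- hand_in(): hands the job in, once; it reports no verdict.
The state is a dict: "time_s": time; "qpos": joint angles; "joint_vel": joint speeds; "tau": joint torques, N m; "ee_pos": TCP position; "eef_rot": TCP orientation; "force": force on the tool from outside, world axes, zero at the start; "moment": the same for the moment, N m; "grip_width": finger opening in m.
Only numpy, scipy, OpenCV 4.12 (cv2) and the standard library are available. Lean on these libraries where they do the work, as an engineer would, in place of code of your own. Each camera call takes 0.05 s, during which the arm holds its last target.

## Working session

There is one attempt and no reset: what is moved stays moved. The work goes in short steps, Python scripts to look and compute and a shell command to move; the robot and the scene stay as the last step left them, time stands still between calls to the robot, and variables do not carry over. Pictures are saved under pics/ and viewed, and the job is handed in when it is done.

```bash
ls; mkdir -p pics; python3 - <<'E'
from station import ctrl, imaging
import cv2
print(ctrl.get_obs())
for n in ["scene","side","wrist"]:
    c=imaging.camera(n); cv2.imwrite(f"pics/{n}0.png",c["image"][:,:,::-1]); print(n,c["mtx"].tolist(),c["rvec"],c["tvec"])
    import pickle; pickle.dump(c,open(f"{n}0.pkl","wb"))
E
```

```text
pics
{'time_s': 0.0, 'qpos': array([-1.39758464e+00,  3.00467858e-01,  1.52156533e+00,  3.64114010e-05,
        1.32069807e+00, -6.66250762e-02]), 'joint_vel': array([ 2.19381042e-04,  3.67235023e-05, -2.24224580e-04,  5.34270372e-05,
        2.38074707e-04, -2.68476710e-04]), 'tau': array([ 6.48979003e-04, -5.31810272e+01, -3.52744639e+01,  7.08483020e-02,
        2.43745081e-02, -1.17945287e-04]), 'ee_pos': array([ 0.13061388, -0.53411645,  0.30209471]), 'eef_rot': array([-3.14045892e+00, -1.10993520e-04,  2.39827668e-01]), 'force': array([ 0.24634281,  0.72710492, -0.16496597]), 'moment': array([ 0.00574798,  0.0206748 , -0.01419004]), 'grip_width': 0.09391129977815463}
scene [[454.51387212457405, 0.0, 323.34970781729737], [0.0, 454.51387212457405, 202.22138634624406], [0.0, 0.0, 1.0]] [ 2.16836603  0.58042031 -0.29543712] [-0.43884396 -0.02650322  1.62041249]
side [[496.661556507864, 0.0, 334.07979975633344], [0.0, 496.661556507864, 203.15685211518368], [0.0, 0.0, 1.0]] [ 0.97822387 -2.56323357  0.94980719] [0.40625522 0.38848264 1.30488585]
wrist [[339.340748678501, 0.0, 319.94297217159504], [0.0, 339.340748678501, 202.42998083151178], [0.0, 0.0, 1.0]] [-2.30939465  1.80998082  0.2315212 ] [-0.54954506 -0.02594985  0.39120746]
```

View pics/scene0.png

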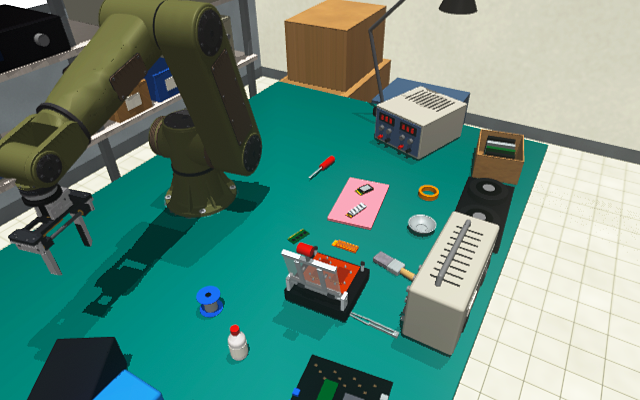

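View pics/side0.png

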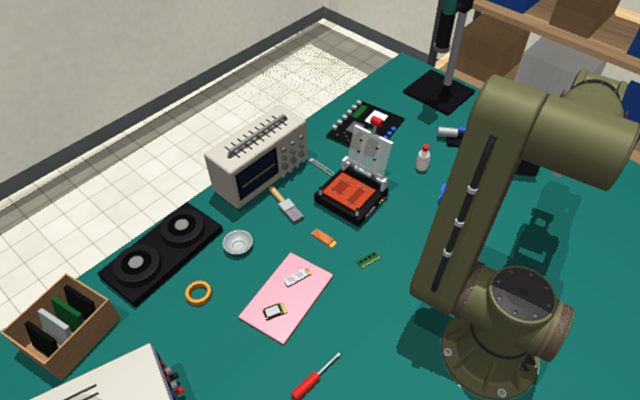

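View pics/wrist0.png

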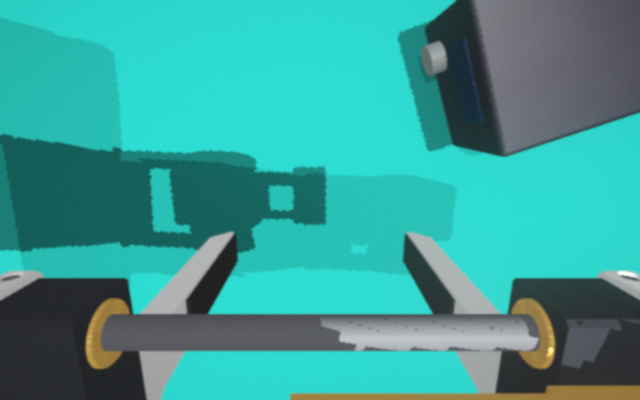

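The scene view shows the jig near (325,280) with its lid open and the pad near (358,203). The pad holds a white-grooved module at (357,210) and a black-and-green module at (365,188). An orange look-alike lies on the bench at (345,245). I'll enlarge these.

```bash
cat > h.py <<'E'
import numpy as np, cv2, pickle
from scipy.spatial.transform import Rotation as Rot
def load(n): return pickle.load(open(n+".pkl","rb"))
def snap(n,tag):
    from station import imaging
    c=imaging.camera(n); pickle.dump(c,open(tag+".pkl","wb")); return c
def toplane(c,uv,z):
    R=cv2.Rodrigues(np.array(c["rvec"],float))[0]; t=np.array(c["tvec"],float).ravel()
    o=-R.T@t
    uv=np.atleast_2d(np.array(uv,float)); d=np.c_[uv,np.ones(len(uv))]@np.linalg.inv(c["mtx"]).T@R
    return o+d*((z-o[2])/d[:,2])[:,None]
def proj(c,P):
    return cv2.projectPoints(np.atleast_2d(np.array(P,float)),np.array(c["rvec"],float),np.array(c["tvec"],float),c["mtx"],None)[0][:,0]
def crop(c,x0,y0,x1,y1,s,fn,P=None):
    im=cv2.resize(c["image"][y0:y1,x0:x1,::-1],None,fx=s,fy=s,interpolation=cv2.INTER_CUBIC)
    if P is not None:
        for u,v in proj(c,P): cv2.circle(im,(int((u+.5-x0)*s),int((v+.5-y0)*s)),2,(255,0,255),-1)
    cv2.imwrite(fn,im)
E
python3 - <<'E'
from h import *
crop(load("scene0"),270,170,410,330,5,"pics/a.png") if 0 else None
c=load("scene0"); crop(c,320,170,400,230,9,"pics/s_pad.png"); crop(c,270,230,380,330,6,"pics/s_jig.png")
c=load("side0"); crop(c,235,245,335,345,6,"pics/d_pad.png"); crop(c,305,110,405,230,5,"pics/d_jig.png")
E
```

```text
(no output)
```

View pics/s_pad.png

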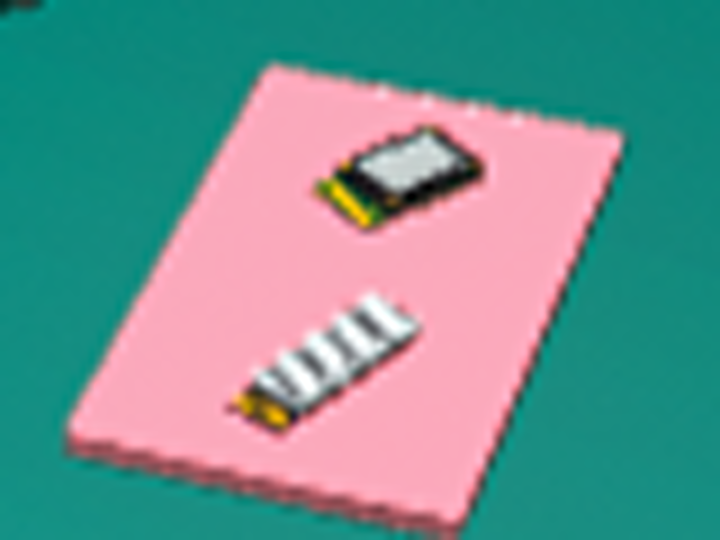

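View pics/s_jig.png

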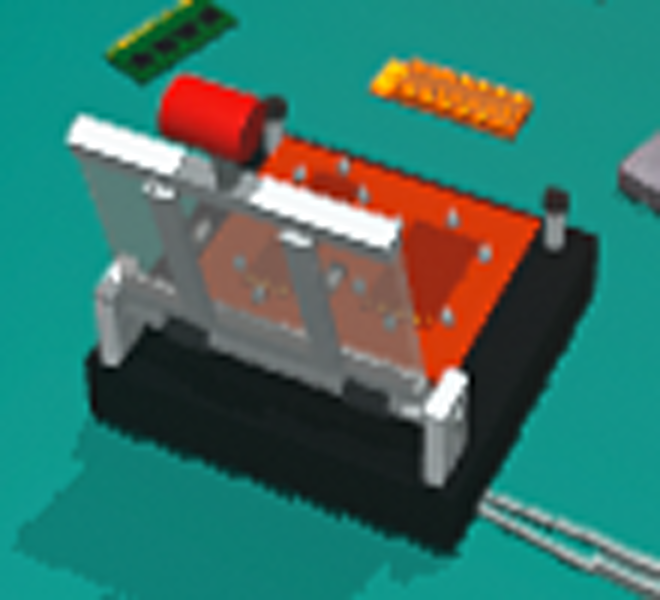

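View pics/d_pad.png

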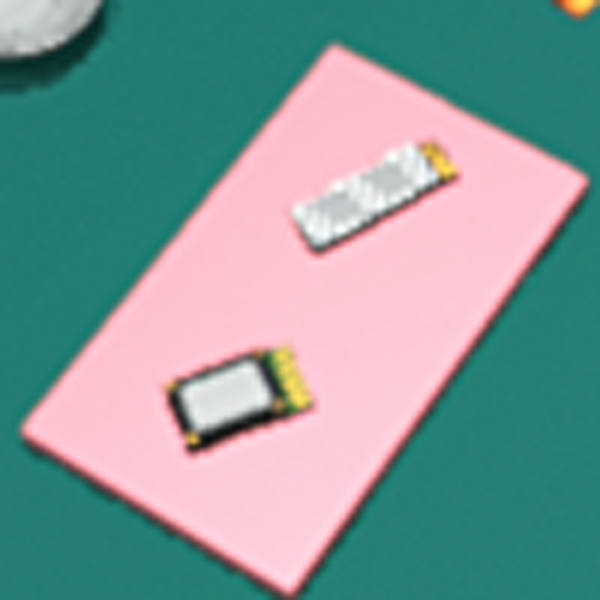

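View pics/d_jig.png

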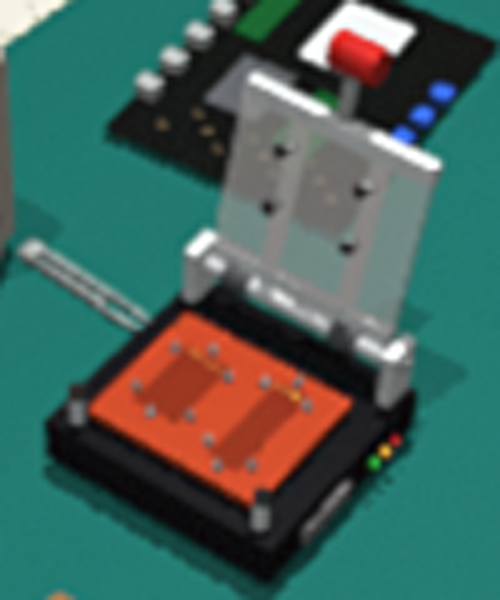

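```bash
cat > fit.py <<'E'
from h import *
from scipy.optimize import least_squares
S,D=load("scene0"),load("side0")
def fit(ob,z0,x0):
    # ob: list (cam,offx,offy,scale,[(local xyz mm, u,v)])
    def W(p,L):
        c,s=np.cos(p[2]),np.sin(p[2]); L=np.array(L)/1000
        return np.c_[p[0]+c*L[:,0]-s*L[:,1],p[1]+s*L[:,0]+c*L[:,1],L[:,2]+z0]
    def f(p):
        r=[]
        for c,ox,oy,s,pts in ob:
            uv=np.array([q[1:] for q in pts],float)/s+[ox-.5,oy-.5]
            r.append(proj(c,W(p,[q[0] for q in pts]))-uv)
        return np.concatenate(r).ravel()
    r=least_squares(f,x0,loss="soft_l1"); return r.x,f(r.x).reshape(-1,2),W
jig=[(S,270,230,6,[((72,56,74),556,192),((-72,56,74),272,100),((90,70,45),597,238),((90,-100,0),450,552),((-90,-100,0),92,412),((0,-133,257),212,118)]),
(D,305,110,5,[((72,56,74),78,393),((-72,56,74),262,497),((0,-133,257),360,57),((90,70,0),48,457),((-90,70,0),268,585)])]
ssd=[(S,320,170,9,[((-12,-40,6),232,404),((12,-40,6),282,430),((-12,40,9),375,290),((12,40,9),421,325)]),
(D,235,245,6,[((12,-40,6),428,143),((-12,-40,6),457,178),((12,40,9),293,208),((-12,40,9),316,247)])]
reg=[(S,320,170,9,[((-17,-30,6),320,187),((17,-30,6),368,228),((-17,30,9),432,127),((17,30,9),483,165)]),
(D,235,245,6,[((17,-30,6),288,347),((-17,-30,6),313,405),((17,30,9),168,388),((-17,30,9),191,440)])]
if __name__=="__main__":
    for n,o,z,x0 in [("jig",jig,0,None),("ssd",ssd,.012,None),("reg",reg,.012,None)]:
        best=None
        c=toplane(S,[[325,285],[356,208],[364,188]][["jig","ssd","reg"].index(n)],z)[0]
        for a in np.arange(-3,3.2,1):
            r=fit(o,z,[c[0],c[1],a])
            if best is None or abs(r[1]).sum()<abs(best[1]).sum(): best=r
        print(n,best[0].round(4),np.degrees(best[0][2]).round(1),"\n",best[1].round(1).tolist())
E
python3 fit.py
```

```text
jig [ 0.6103 -0.1433  0.0787] 4.5 
 [[-0.5, 0.2], [-0.1, 0.1], [0.1, -1.4], [-0.1, 1.7], [-1.1, 1.8], [-0.5, -0.8], [-0.4, -1.0], [-0.2, -0.6], [-0.5, -0.2], [-1.0, 1.4], [-0.4, 2.3]]
ssd [ 0.5278  0.18   -0.2468] -14.1 
 [[-0.4, -1.4], [-0.5, -1.1], [-0.5, -0.1], [-0.2, -1.0], [0.3, -1.7], [-0.1, -1.7], [-1.0, 0.1], [-0.5, -0.3]]
reg [ 0.4984  0.2976 -0.439 ] -25.2 
 [[-1.5, -1.1], [-0.8, -1.0], [-0.7, -0.8], [-0.3, -0.5], [-0.1, -1.5], [-0.1, -1.0], [-0.9, -1.3], [-0.8, 0.5]]
```

```bash
cat > goto.py <<'E'
import sys
from h import *
from station import ctrl
def delta(x,y,z,yaw):
    """shift in current tool axes (units of 120mm), then turn about tool z (units 30deg) to reach TCP x,y,z, yaw(rad) tool down"""
    o=ctrl.get_obs(); R=Rot.from_euler("xyz",o["eef_rot"])
    d=R.inv().apply(np.array([x,y,z])-o["ee_pos"])/.12
    Rt=Rot.from_euler("xyz",[np.pi,0,yaw])
    w=np.degrees((R.inv()*Rt).as_rotvec())/30
    print("pos",o["ee_pos"].round(4),"rot",o["eef_rot"].round(4),"w",round(o["grip_width"],4),"F",o["force"].round(1),"t",round(o["time_s"],2))
    print("shift",d.round(3),"turn",w.round(3),"rows>=",round(max(np.linalg.norm(d)/.347,np.linalg.norm(w)/.2387),1))
if __name__=="__main__": delta(*map(float,sys.argv[1:5]))
E
python3 - <<'E'
from h import *
from station import ctrl
c=load("wrist0");o=ctrl.get_obs()
R=cv2.Rodrigues(np.array(c["rvec"]))[0];p=-R.T@c["tvec"].ravel()
T=Rot.from_euler("xyz",o["eef_rot"])
print(T.inv().apply(p-o["ee_pos"]), T.inv().as_matrix()@R.T)
E
python3 goto.py .513 .235 .303 1.25
```

```text
[ 0.07357326 -0.00010343 -0.08242372] [[ 1.35853716e-03 -9.68134102e-01 -2.50428663e-01]
 [ 9.99999055e-01  1.36788713e-03  1.36716391e-04]
 [ 2.10198343e-04 -2.50428612e-01  9.68135045e-01]]
pos [ 0.1306 -0.5342  0.3022] rot [-3.1407e+00 -1.0000e-04  2.3980e-01] w 0.0938 F [ 0.2 -0.3  0.4] t 0.15
shift [ 4.618e+00 -5.469e+00 -1.000e-03] turn [-1.000e-03 -1.000e-03 -1.929e+00] rows>= 20.6
```

```bash
python3 -m pendant '[[0.2,-0.238,0,0,0,0,-1],[0.2,-0.238,0,0,0,0,-1],[0.2,-0.238,0,0,0,0,-1],[0.2,-0.238,0,0,0,0,-1],[0.2,-0.238,0,0,0,0,-1],[0.2,-0.238,0,0,0,0,-1],[0.2,-0.238,0,0,0,0,-1],[0.2,-0.238,0,0,0,0,-1],[0.2,-0.238,0,0,0,0,-1],[0.2,-0.238,0,0,0,0,-1]]' && python3 goto.py .513 .235 .303 1.25
```

```text
time_s: 0.98
ee_pos: [0.2961, -0.1981, 0.3027]
eef_rot: [3.141, -0.0, 0.239]
force: [1.1, -0.4, -0.0]
grip_width: 0.0942
pos [ 0.2961 -0.1981  0.3027] rot [ 3.1413e+00 -2.0000e-04  2.3930e-01] w 0.0942 F [ 1.1 -0.4 -0. ] t 0.98
shift [ 2.611e+00 -3.078e+00 -3.000e-03] turn [ 1.00e-03 -0.00e+00 -1.93e+00] rows>= 11.6
```

```bash
python3 -m pendant '[[0.218,-0.258,0,0,0,0,-1],[0.218,-0.258,0,0,0,0,-1],[0.218,-0.258,0,0,0,0,-1],[0.218,-0.258,0,0,0,0,-1],[0.218,-0.258,0,0,0,0,-1],[0.218,-0.258,0,0,0,0,-1],[0.218,-0.258,0,0,0,0,-1],[0.218,-0.258,0,0,0,0,-1],[0.218,-0.258,0,0,0,0,-1],[0.218,-0.258,0,0,0,0,-1]]' && python3 -m pendant '[[0,0,0,0,0,-0.21,-1],[0,0,0,0,0,-0.21,-1],[0,0,0,0,0,-0.21,-1],[0,0,0,0,0,-0.21,-1],[0,0,0,0,0,-0.21,-1],[0,0,0,0,0,-0.21,-1],[0,0,0,0,0,-0.21,-1],[0,0,0,0,0,-0.21,-1],[0,0,0,0,0,-0.21,-1],[0,0,0,0,0,0,-1]]' && python3 goto.py .513 .235 .303 1.25; python3 - <<'E'
from h import *
c=snap("wrist","w1"); cv2.imwrite("pics/w1.png",c["image"][:,:,::-1])
E
```

```text
time_s: 1.82
ee_pos: [0.4769, 0.1653, 0.3025]
eef_rot: [3.142, 0.0, 0.24]
force: [0.3, -0.7, 0.0]
grip_width: 0.094
time_s: 2.65
ee_pos: [0.4764, 0.163, 0.3025]
eef_rot: [-3.141, 0.0, 1.235]
force: [0.6, 0.5, 0.4]
grip_width: 0.0942
pos [0.4764 0.163  0.3025] rot [-3.1412e+00  2.0000e-04  1.2346e+00] w 0.0942 F [0.6 0.5 0.4] t 2.65
shift [ 0.667  0.09  -0.005] turn [-0.001  0.    -0.029] rows>= 1.9
```

View pics/w1.png

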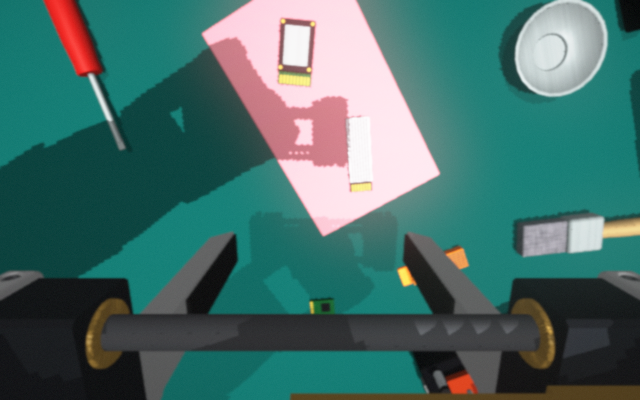

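The wrist view shows the silver grooved module, the storage one, at (360,153) with its gold edge at the bottom. The black-case module on a green card, the regulator, is at (297,50), also gold edge down. Both are on the pink pad. The orange twin at (435,268) is on the bench, so it isn't the one meant. I'll confirm in one enlarged crop and take corners from it.

```bash
python3 - <<'E'
from h import *
c=load("w1"); crop(c,265,5,385,205,3,"pics/w1c.png")
im=c["image"][5:205,265:385,::-1]
a=cv2.resize(im[0:95,0:65],None,fx=6,fy=6,interpolation=cv2.INTER_CUBIC);b=cv2.resize(im[100:195,65:120],None,fx=6,fy=6,interpolation=cv2.INTER_CUBIC)
cv2.imwrite("pics/w1d.png",np.hstack([a,b]))
E
```

```text
(no output)
```

View pics/w1d.png

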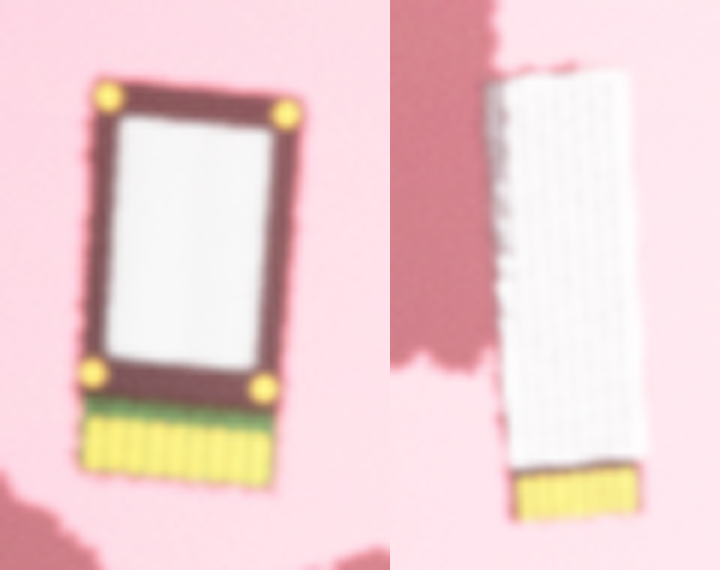

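```bash
cat > fitw.py <<'E'
from fit import *
c=load("w1")
ssdw=[(c,330,105,6,[((-12,40,9),98,78),((12,40,9),240,68),((-12,-40,6),122,520),((12,-40,6),250,512)])]
regw=[(c,265,5,6,[((-17,30,9),97,78),((17,30,9),303,95),((-17,-30,6),80,470),((17,-30,6),272,488)])]
r=fit(ssdw,.012,[.528,.18,-.247]);print(r[0].round(4),r[1].round(1).tolist())
r=fit(regw,.012,[.498,.298,-.44]);print(r[0].round(4),r[1].round(1).tolist())
E
python3 fitw.py
```

```text
[ 0.5272  0.1787 -0.2636] [[0.3, -0.2], [-0.3, -0.3], [-0.2, 0.4], [0.2, 0.2]]
[ 0.4982  0.2965 -0.4199] [[-0.4, -0.1], [0.2, 0.3], [-0.5, -0.1], [0.7, -0.1]]
```

```bash
python3 goto.py .5272 .1787 .2 1.307
```

```text
pos [0.4765 0.163  0.3025] rot [-3.1414e+00  2.0000e-04  1.2277e+00] w 0.0937 F [ 0.9  0.2 -0.3] t 2.7
shift [0.265 0.354 0.854] turn [-0.     0.    -0.152] rows>= 2.8
```

```bash
python3 -m pendant '[[0.066,0.088,0.213,0,0,0,-0.2],[0.066,0.088,0.213,0,0,0,-0.2],[0.066,0.088,0.213,0,0,0,-0.2],[0.067,0.09,0.213,0,0,0,-0.2],[0,0,0,0,0,-0.15,-0.2],[0,0,0,0,0,0,-0.2],[0,0,0,0,0,0,-0.2]]' && python3 goto.py .5272 .1787 .1115 1.307
```

```text
time_s: 3.28
ee_pos: [0.5272, 0.1788, 0.2005]
eef_rot: [-3.142, -0.0, 1.303]
force: [0.4, -0.7, 0.7]
grip_width: 0.0565
pos [0.5272 0.1788 0.2005] rot [-3.1415 -0.      1.3034] w 0.0565 F [ 0.4 -0.7  0.7] t 3.28
shift [-0.001  0.     0.742] turn [-0.    -0.    -0.007] rows>= 2.1
```

```bash
python3 - <<'E'
from h import *
c=snap("wrist","w2"); 
p=[.5272,.1787,-.2636]; L=np.array([(-12,40,9),(12,40,9),(-12,-40,6),(12,-40,6)])/1000
cs,s=np.cos(p[2]),np.sin(p[2])
P=np.c_[p[0]+cs*L[:,0]-s*L[:,1],p[1]+s*L[:,0]+cs*L[:,1],L[:,2]+.012]
crop(c,200,60,460,360,2,"pics/w2.png",P)
E
```

```text
(no output)
```

View pics/w2.png

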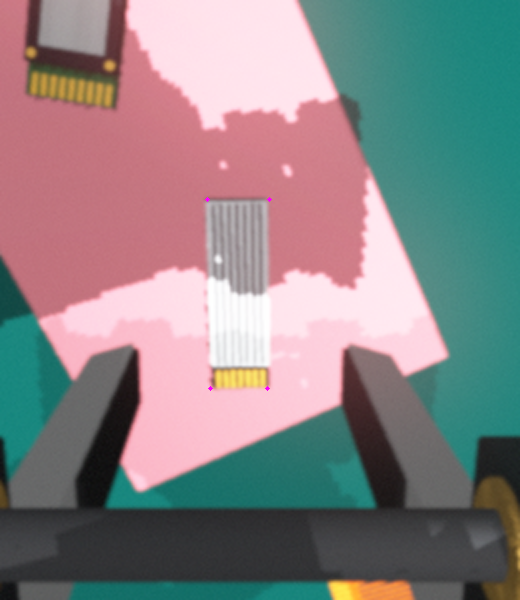

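The predicted corners (magenta dots) sit on the module's corners, and it is centred between the jaws. Next I descend and grip.

```bash
python3 -m pendant '[[0,0,0.25,0,0,0,-0.2],[0,0,0.25,0,0,0,-0.2],[0,0,0.18,0,0,0,-0.2],[0,0,0.062,0,0,0,-0.2],[0,0,0,0,0,0,-0.2],[0,0,0,0,0,0,1],[0,0,0,0,0,0,1],[0,0,0,0,0,0,1],[0,0,0,0,0,0,1],[0,0,0,0,0,0,1]]' 25 && python3 -m pendant '[[0,0,0,0,0,0,1],[0,0,0,0,0,0,1]]' && python3 goto.py .5272 .1787 .23 1.307
```

```text
time_s: 4.17
ee_pos: [0.5274, 0.1788, 0.1119]
eef_rot: [3.141, -0.0, 1.308]
force: [0.1, 0.6, 0.0]
grip_width: 0.0265
time_s: 4.33
ee_pos: [0.5273, 0.1788, 0.1118]
eef_rot: [3.141, -0.0, 1.308]
force: [-1.5, -1.1, 5.5]
grip_width: 0.0236
pos [0.5273 0.1788 0.1118] rot [ 3.1411e+00 -3.0000e-04  1.3078e+00] w 0.0236 F [-1.5 -1.1  5.5] t 4.33
shift [-0.001 -0.    -0.985] turn [ 0.001 -0.001  0.002] rows>= 2.8
```

```bash
python3 -m pendant '[[0,0,-0.1,0,0,0,1],[0,0,-0.3,0,0,0,1],[0,0,-0.3,0,0,0,1],[0,0,-0.3,0,0,0,1],[0,0,-0.3,0,0,0,1],[0,0,-0.2,0,0,0,1],[0,0,0,0,0,0,1]]' && python3 goto.py .5804 -.1457 .29 1.6495
```

```text
time_s: 4.92
ee_pos: [0.528, 0.179, 0.2977]
eef_rot: [3.134, -0.004, 1.308]
force: [0.5, -0.4, -0.2]
grip_width: 0.0235
pos [0.528  0.179  0.2977] rot [ 3.1341 -0.0044  1.3079] w 0.0235 F [ 0.5 -0.4 -0.2] t 4.92
shift [-2.5    1.125  0.062] turn [ 0.016 -0.006 -0.652] rows>= 7.9
```

```bash
python3 -m pendant '[[-0.15,0.07,0,0,0,0,1],[-0.28,0.126,0,0,0,0,1],[-0.28,0.126,0,0,0,0,1],[-0.28,0.126,0,0,0,0,1],[-0.28,0.126,0,0,0,0,1],[-0.28,0.126,0,0,0,0,1],[-0.28,0.126,0,0,0,0,1],[-0.28,0.126,0,0,0,0,1],[-0.28,0.126,0,0,0,0,1],[-0.11,0.046,0,0,0,0,1]]' && python3 -m pendant '[[0,0,0.04,0,0,-0.163,1],[0,0,0.02,0,0,-0.163,1],[0,0,0,0,0,-0.163,1],[0,0,0,0,0,-0.163,1],[0,0,0,0,0,0,1],[0,0,0,0,0,0,1]]' && python3 goto.py .5804 -.1457 .29 1.6495; python3 - <<'E'
from h import *
c=snap("wrist","w3"); cv2.imwrite("pics/w3.png",c["image"][:,:,::-1])
E
```

```text
time_s: 5.75
ee_pos: [0.5792, -0.1499, 0.291]
eef_rot: [-3.141, 0.001, 1.305]
force: [0.3, -0.2, -1.2]
grip_width: 0.0235
time_s: 6.25
ee_pos: [0.5794, -0.1456, 0.2841]
eef_rot: [-3.141, -0.0, 1.647]
force: [0.2, 0.4, -1.0]
grip_width: 0.0234
pos [ 0.5794 -0.1456  0.2841] rot [-3.1413e+00 -2.0000e-04  1.6469e+00] w 0.0234 F [ 0.2  0.4 -1. ] t 6.25
shift [-0.001  0.008 -0.049] turn [-0.001 -0.    -0.005] rows>= 0.1
```

View pics/w3.png

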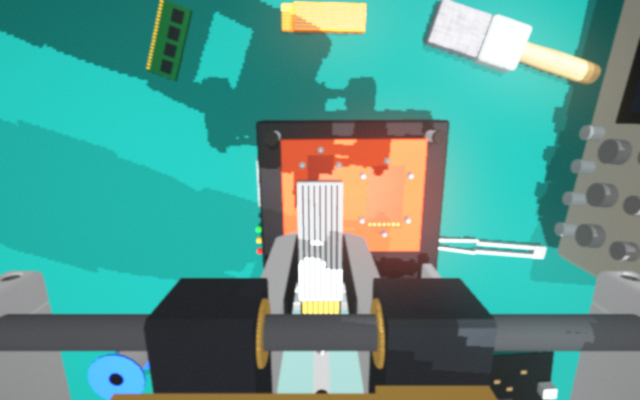

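```bash
python3 - <<'E'
from h import *
c=load("w3"); crop(c,250,110,455,270,3.9,"pics/w3c.png")
E
```

```text
(no output)
```

View pics/w3c.png

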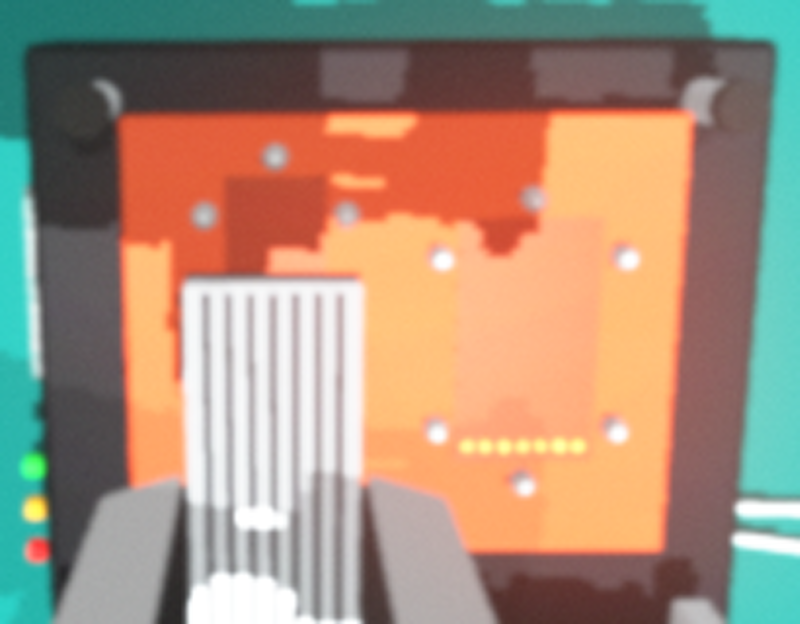

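```bash
cat > fit3.py <<'E'
from fit import *
from station import ctrl
c=load("w3")
ob=[(c,250,110,3.9,[((8.5,21,65),442,259),((51.5,21,65),627,259),((8.5,-21,65),438,433),((51.5,-21,65),617,433),((30,34.5,65),534,198),((30,-34.5,65),524,486),((-46.5,31,65),204,216),((-13.5,31,65),347,214),((-30,44.5,65),275,156),((-72,56,74),85,108),((72,56,74),738,104)])]
r=fit(ob,0,[.61,-.143,.0787]);print(r[0].round(4),r[1].round(1).tolist()); p=r[0]
r=fit([(c,250,110,3.9,ob[0][4][:9])],0,[.61,-.143,.0787]);print("pins only",r[0].round(4),r[1].round(1).tolist())
for L in [(-30,0),(30,0),(0,-133),(0,100)]: print(L,(p[:2]+Rot.from_euler("z",p[2]).apply([L[0]/1e3,L[1]/1e3,0])[:2]).round(4),"yaw",(p[2]+np.pi/2).round(4))
# held module, in world: top far edge z 
z=.2841-.097-.0025+.009
q=toplane(c,np.array([[185,280],[363,280]])/3.9+[249.5,109.5],z); print(q)
o=ctrl.get_obs(); T=Rot.from_euler("xyz",o["eef_rot"]); print("tool",T.inv().apply(q-o["ee_pos"]).round(4))
g=toplane(c,[[303,313],[337,313]],z-.003);print("gold?",T.inv().apply(g-o["ee_pos"]).round(4))
E
python3 fit3.py
```

```text
[ 0.6105 -0.1446  0.0812] [[-0.1, -0.2], [0.3, -0.3], [-0.3, -0.2], [-0.0, -0.4], [0.9, 0.4], [0.1, -0.2], [-0.4, 0.0], [-0.1, 0.4], [-0.2, 0.1], [-1.0, -0.0], [1.3, 0.4]]
pins only [ 0.6105 -0.1446  0.0795] [[-0.1, -0.1], [0.3, -0.2], [-0.4, -0.2], [-0.1, -0.2], [0.9, 0.5], [0.0, -0.1], [-0.4, -0.0], [-0.0, 0.4], [-0.1, 0.1]]
(-30, 0) [ 0.5806 -0.147 ] yaw 1.652
(30, 0) [ 0.6404 -0.1422] yaw 1.652
(0, -133) [ 0.6213 -0.2772] yaw 1.652
(0, 100) [ 0.6024 -0.0449] yaw 1.652
[[ 0.56551614 -0.10720471  0.1936    ]
 [ 0.58910083 -0.10537174  0.1936    ]]
tool [[ 0.0394 -0.0109  0.0906]
 [ 0.0394  0.0127  0.0906]]
gold? [[-0.0395 -0.0088  0.0936]
 [-0.0395  0.0111  0.0936]]
```

```bash
python3 goto.py .5797 -.147 .178 1.651
```

```text
pos [ 0.5794 -0.1457  0.2842] rot [-3.1414e+00 -1.0000e-04  1.6465e+00] w 0.0237 F [-0.6  0.3  0. ] t 6.3
shift [-0.011  0.002  0.885] turn [-0.    -0.    -0.009] rows>= 2.6
```

```bash
python3 -m pendant '[[-0.011,0.002,0.1,0,0,-0.009,1],[0,0,0.2,0,0,0,1],[0,0,0.22,0,0,0,1],[0,0,0.2,0,0,0,1],[0,0,0.12,0,0,0,1],[0,0,0.045,0,0,0,1],[0,0,0,0,0,0,1],[0,0,0,0,0,0,1]]' && python3 goto.py .5797 -.147 .1575 1.651; python3 - <<'E'
from h import *
c=snap("wrist","w4"); cv2.imwrite("pics/w4.png",c["image"][:,:,::-1]); crop(c,240,130,480,330,3.3,"pics/w4c.png")
E
```

```text
time_s: 6.97
ee_pos: [0.58, -0.1473, 0.1784]
eef_rot: [3.141, 0.0, 1.653]
force: [0.2, -0.8, -0.0]
grip_width: 0.0234
pos [ 0.58   -0.1473  0.1784] rot [3.1412e+00 2.0000e-04 1.6534e+00] w 0.0234 F [ 0.2 -0.8 -0. ] t 6.97
shift [ 0.003 -0.002  0.174] turn [0.001 0.    0.005] rows>= 0.5
```

View pics/w4c.png

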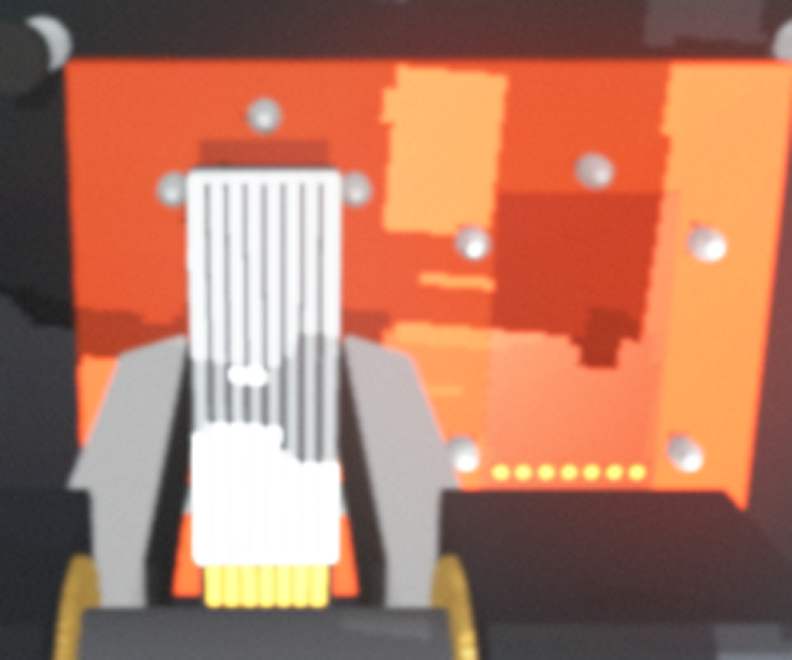

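```bash
cat > rel.py <<'E'
from h import *
c=load("w4"); f=lambda l:np.array(l,float)/3.3+[239.5,129.5]
R=Rot.from_euler("xyz",[3.1412,0,1.6534]); T=np.array([.58,-.1473,.1784])
print("pins",(R.inv().apply(toplane(c,f([[174,189],[356,189],[264,115]]),.0645)-T)*1e3).round(1))
print("mod far",(R.inv().apply(toplane(c,f([[187,172],[341,172]]),.0879)-T)*1e3).round(1))
print("mod gold",(R.inv().apply(toplane(c,f([[204,607],[329,607]]),.0849)-T)*1e3).round(1))
print("reg",(R.inv().apply(toplane(c,f([[473,242],[708,244],[595,170],[464,453],[685,453]]),.0645)-T)*1e3).round(1))
E
python3 rel.py
```

```text
pins [[ 31.5 -15.3 113.9]
 [ 31.6  17.3 113.9]
 [ 44.8   0.8 113.9]]
mod far [[ 39.2 -11.3  90.5]
 [ 39.2  12.9  90.5]]
mod gold [[-39.8  -9.7  93.5]
 [-39.8  12.4  93.5]]
reg [[ 21.8  38.7 113.9]
 [ 21.5  81.3 113.9]
 [ 35.1  59.8 113.9]
 [-19.7  39.  113.9]
 [-19.7  81.1 113.9]]
```

```bash
python3 -m pendant '[[0.006,-0.002,0.02,0,0,0,1],[0,0,0.03,0,0,0,1],[0,0,0.03,0,0,0,1],[0,0,0.03,0,0,0,1],[0,0,0.03,0,0,0,1],[0,0,0.02,0,0,0,1],[0,0,0.006,0,0,0,1],[0,0,0,0,0,0,1],[0,0,0,0,0,0,1]]' && python3 goto.py .5797 -.1463 .1575 1.651; python3 - <<'E'
from h import *
c=snap("wrist","w5"); crop(c,240,130,480,330,3.3,"pics/w5c.png")
E
```

```text
time_s: 7.77
ee_pos: [0.5796, -0.1466, 0.1581]
eef_rot: [3.141, 0.0, 1.654]
force: [0.1, 1.0, -0.7]
grip_width: 0.0237
pos [ 0.5796 -0.1466  0.1581] rot [3.1414e+00 1.0000e-04 1.6540e+00] w 0.0237 F [ 0.1  1.  -0.7] t 7.77
shift [0.002 0.001 0.005] turn [0.    0.    0.006] rows>= 0.0
```

View pics/w5c.png

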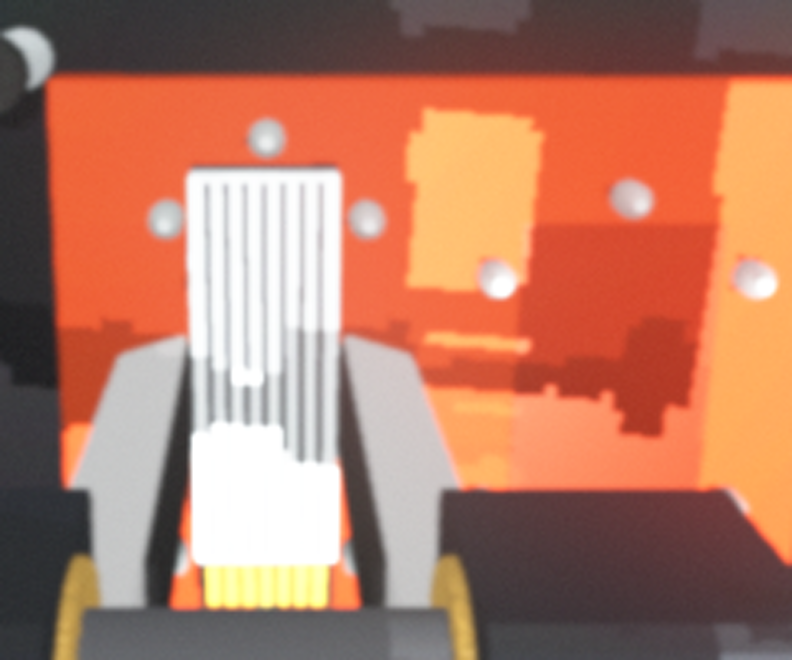

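The module sits centred between its front pins at (167,217) and (366,218), with no contact force. I'll lower the last millimetre and release part way.

```bash
python3 -m pendant '[[0,0,0.008,0,0,0,1],[0,0,0,0,0,0,1],[0,0,0,0,0,0,0.25],[0,0,0,0,0,0,0.25],[0,0,0,0,0,0,0.25],[0,0,0,0,0,0,0.25],[0,0,-0.1,0,0,0,0.2],[0,0,-0.3,0,0,0,0.2],[0,0,-0.3,0,0,0,0.2],[0,0,-0.3,0,0,0,0.2]]' && python3 goto.py .4982 .2965 .2 1.151; python3 - <<'E'
from h import *
c=snap("wrist","w6"); crop(c,240,100,480,330,2.6,"pics/w6c.png")
E
```

```text
time_s: 8.65
ee_pos: [0.5792, -0.1465, 0.2794]
eef_rot: [-3.142, -0.0, 1.654]
force: [-0.5, -0.1, 0.4]
grip_width: 0.0376
pos [ 0.5792 -0.1465  0.2794] rot [-3.1415e+00 -1.0000e-04  1.6540e+00] w 0.0376 F [-0.5 -0.1  0.4] t 8.65
shift [ 3.735 -0.366  0.662] turn [-0.    -0.     0.961] rows>= 11.0
```

View pics/w6c.png

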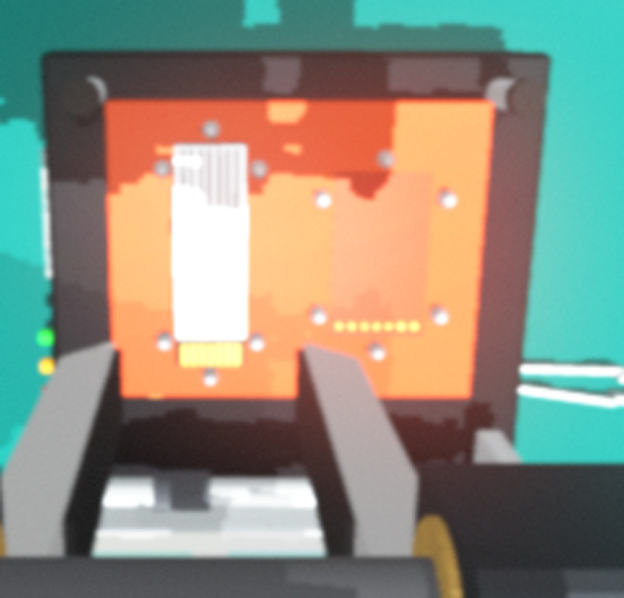

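The storage module lies flat inside its six pins, gold edge at the probe row. Now the regulator.

```bash
python3 -m pendant '[[0.25,-0.024,0,0,0,0,-0.4],[0.33,-0.033,0,0,0,0,-0.4],[0.33,-0.033,0,0,0,0,-0.4],[0.33,-0.033,0,0,0,0,-0.4],[0.33,-0.033,0,0,0,0,-0.4],[0.33,-0.033,0,0,0,0,-0.4],[0.33,-0.033,0,0,0,0,-0.4],[0.33,-0.033,0,0,0,0,-0.4],[0.33,-0.033,0,0,0,0,-0.4],[0.33,-0.033,0,0,0,0,-0.4]]' && python3 -m pendant '[[0.33,-0.033,0,0,0,0,-0.4],[0.15,-0.015,0,0,0,0,-0.4],[0,0,0.15,0,0,0.19,-0.4],[0,0,0.2,0,0,0.19,-0.4],[0,0,0.2,0,0,0.19,-0.4],[0,0,0.1,0,0,0.19,-0.4],[0,0,0,0,0,0.19,-0.4],[0,0,0,0,0,0,-0.4],[0,0,0,0,0,0,-0.4]]' && python3 goto.py .4982 .2965 .1115 1.151
```

```text
time_s: 9.53
ee_pos: [0.5082, 0.2372, 0.278]
eef_rot: [3.141, -0.0, 1.654]
force: [0.8, 0.6, -0.5]
grip_width: 0.0659
time_s: 10.28
ee_pos: [0.4987, 0.2923, 0.1998]
eef_rot: [3.141, -0.001, 1.16]
force: [-1.0, 0.6, 1.1]
grip_width: 0.0661
pos [0.4987 0.2923 0.1998] rot [ 3.1410e+00 -7.0000e-04  1.1597e+00] w 0.0661 F [-1.   0.6  1.1] t 10.28
shift [ 0.03  -0.018  0.736] turn [ 0.001 -0.001  0.017] rows>= 2.1
```

```bash
python3 -m pendant '[[0.03,-0.018,0,0,0,0.017,-0.4],[0,0,0,0,0,0,-0.4],[0,0,0,0,0,0,-0.4]]' && python3 goto.py .4982 .2965 .1115 1.151;  python3 - <<'E'
from h import *
c=snap("wrist","w7"); 
p=[.4982,.2965,-.42]; L=np.array([(-17,30,9),(17,30,9),(-17,-30,6),(17,-30,6)])/1000
cs,s=np.cos(p[2]),np.sin(p[2])
P=np.c_[p[0]+cs*L[:,0]-s*L[:,1],p[1]+s*L[:,0]+cs*L[:,1],L[:,2]+.012]
crop(c,200,60,460,360,2,"pics/w7.png",P)
E
```

```text
time_s: 10.53
ee_pos: [0.498, 0.2967, 0.1996]
eef_rot: [3.141, -0.001, 1.149]
force: [0.4, -0.2, 0.3]
grip_width: 0.0658
pos [0.498  0.2967 0.1996] rot [ 3.1411e+00 -6.0000e-04  1.1495e+00] w 0.0658 F [ 0.4 -0.2  0.3] t 10.53
shift [-0.001  0.002  0.734] turn [ 0.001 -0.001 -0.003] rows>= 2.1
```

View pics/w7.png

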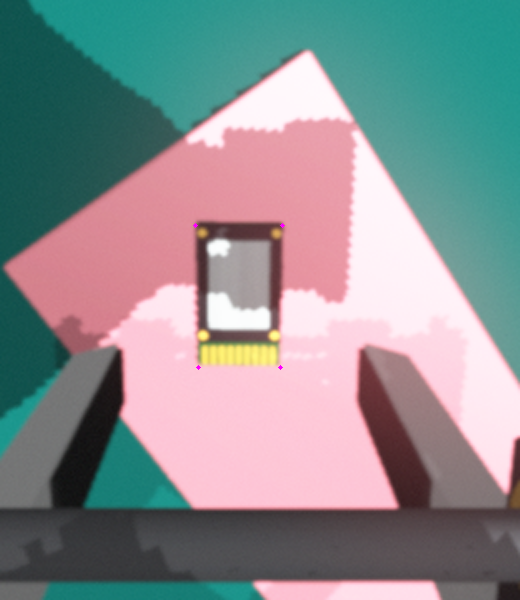

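The regulator, with its steel label, green card and gold edge, is centred at crop (239,295) and agrees with the fit. Descending and gripping.

```bash
python3 -m pendant '[[0,0,0.25,0,0,0,-0.4],[0,0,0.25,0,0,0,-0.4],[0,0,0.17,0,0,0,-0.4],[0,0,0.064,0,0,0,-0.4],[0,0,0,0,0,0,-0.4],[0,0,0,0,0,0,1],[0,0,0,0,0,0,1],[0,0,0,0,0,0,1],[0,0,0,0,0,0,1],[0,0,0,0,0,0,1]]' 25 && python3 -m pendant '[[0,0,0,0,0,0,1],[0,0,0,0,0,0,1],[0,0,-0.1,0,0,0,1],[0,0,-0.3,0,0,0,1],[0,0,-0.3,0,0,0,1],[0,0,-0.3,0,0,0,1],[0,0,-0.3,0,0,0,1],[0,0,-0.1,0,0,0,1],[0,0,0,0,0,0,1]]' && python3 goto.py .6395 -.1415 .285 1.652
```

```text
time_s: 11.42
ee_pos: [0.498, 0.2964, 0.1113]
eef_rot: [3.141, -0.0, 1.148]
force: [0.8, -0.2, 0.3]
grip_width: 0.0358
time_s: 12.17
ee_pos: [0.4984, 0.2967, 0.2831]
eef_rot: [3.138, -0.005, 1.148]
force: [0.3, 0.4, 0.3]
grip_width: 0.0337
pos [0.4984 0.2967 0.2831] rot [ 3.1377 -0.0049  1.1477] w 0.0337 F [0.3 0.4 0.3] t 12.17
shift [-2.847  2.571 -0.02 ] turn [ 0.01  -0.007 -0.963] rows>= 11.1
```

```bash
python3 -m pendant '[[-0.15,0.135,0,0,0,0,1],[-0.23,0.207,0,0,0,0,1],[-0.23,0.207,0,0,0,0,1],[-0.23,0.207,0,0,0,0,1],[-0.23,0.207,0,0,0,0,1],[-0.23,0.207,0,0,0,0,1],[-0.23,0.207,0,0,0,0,1],[-0.23,0.207,0,0,0,0,1],[-0.23,0.207,0,0,0,0,1],[-0.23,0.207,0,0,0,0,1]]' && python3 -m pendant '[[-0.23,0.207,0,0,0,0,1],[-0.23,0.207,0,0,0,0,1],[-0.15,0.14,0,0,0,0,1],[0,0,0,0,0,-0.2,1],[0,0,0,0,0,-0.2,1],[0,0,0,0,0,-0.2,1],[0,0,0,0,0,-0.2,1],[0,0,0,0,0,-0.16,1],[0,0,0,0,0,0,1],[0,0,0,0,0,0,1]]' && python3 goto.py .6395 -.1415 .18 1.652
```

```text
time_s: 13.0
ee_pos: [0.607, -0.0468, 0.277]
eef_rot: [-3.139, 0.001, 1.148]
force: [0.9, 0.8, 0.3]
grip_width: 0.0333
time_s: 13.83
ee_pos: [0.6375, -0.1389, 0.2774]
eef_rot: [-3.139, -0.001, 1.648]
force: [-0.2, 0.2, -1.0]
grip_width: 0.0334
pos [ 0.6375 -0.1389  0.2774] rot [-3.1394e+00 -8.0000e-04  1.6476e+00] w 0.0334 F [-0.2  0.2 -1. ] t 13.83
shift [-0.023  0.017  0.811] turn [-0.004 -0.002 -0.008] rows>= 2.3
```

```bash
python3 -m pendant '[[-0.023,0.017,0.1,-0.004,-0.002,-0.008,1],[0,0,0.2,0,0,0,1],[0,0,0.22,0,0,0,1],[0,0,0.18,0,0,0,1],[0,0,0.1,0,0,0,1],[0,0,0.015,0,0,0,1],[0,0,0,0,0,0,1],[0,0,0,0,0,0,1]]' && python3 goto.py .6394 -.1418 .1575 1.652; python3 - <<'E'
from h import *
c=snap("wrist","w8"); crop(c,160,130,400,330,3.3,"pics/w8c.png")
E
```

```text
time_s: 14.5
ee_pos: [0.6406, -0.1418, 0.1824]
eef_rot: [3.138, 0.002, 1.654]
force: [-0.3, -0.1, -0.6]
grip_width: 0.0335
pos [ 0.6406 -0.1418  0.1824] rot [3.1379e+00 1.6000e-03 1.6541e+00] w 0.0335 F [-0.3 -0.1 -0.6] t 14.5
shift [ 0.001 -0.011  0.207] turn [0.007 0.003 0.004] rows>= 0.6
```

View pics/w8c.png

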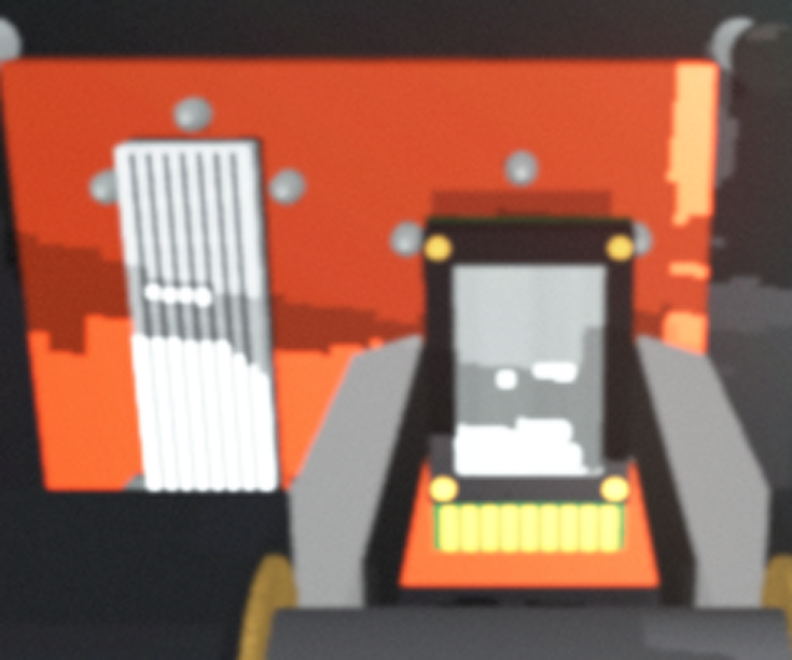

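```bash
python3 - <<'E'
from h import *
c=load("w8"); f=lambda l:np.array(l,float)/3.3+[159.5,129.5]
R=Rot.from_euler("xyz",[3.1379,.0016,1.6541]); T=np.array([.6406,-.1418,.1824]); zb=.1824-.097-.0025
g=lambda l,z:(R.inv().apply(toplane(c,f(l),z)-T)*1e3).round(1)
print("pins",g([[406,238],[521,167],[636,240]],.0645))
print("ssdpins",g([[192,113],[288,186],[106,187]],.0645))
print("far",g([[425,218],[634,218]],zb+.009)); print("gold",g([[435,552],[625,552]],zb+.006))
E
```

```text
pins [[ 21.5 -21.7 117.8]
 [ 34.8  -0.4 117.8]
 [ 21.1  20.8 117.9]]
ssdpins [[ 44.6 -59.4 117.6]
 [ 31.2 -42.9 117.7]
 [ 31.  -76.1 117.6]]
far [[ 31.8 -15.5  90.4]
 [ 31.8  17.7  90.5]]
gold [[-29.  -15.3  93.5]
 [-29.   17.9  93.6]]
```

```bash
python3 -m pendant '[[-0.009,-0.011,0.02,0,0,0,1],[0,0,0.03,0,0,0,1],[0,0,0.03,0,0,0,1],[0,0,0.03,0,0,0,1],[0,0,0.03,0,0,0,1],[0,0,0.03,0,0,0,1],[0,0,0.02,0,0,0,1],[0,0,0.01,0,0,0,1],[0,0,0,0,0,0,1],[0,0,0,0,0,0,1]]' && python3 goto.py .6394 -.1429 .1575 1.652; python3 - <<'E'
from h import *
c=snap("wrist","w9"); crop(c,160,130,400,330,3.3,"pics/w9c.png")
E
```

```text
time_s: 15.38
ee_pos: [0.6391, -0.1429, 0.1574]
eef_rot: [3.139, 0.001, 1.655]
force: [-0.2, 0.5, -0.3]
grip_width: 0.0338
pos [ 0.6391 -0.1429  0.1574] rot [3.1392e+00 1.1000e-03 1.6546e+00] w 0.0338 F [-0.2  0.5 -0.3] t 15.38
shift [-0.     0.002 -0.001] turn [0.005 0.002 0.005] rows>= 0.0
```

View pics/w9c.png

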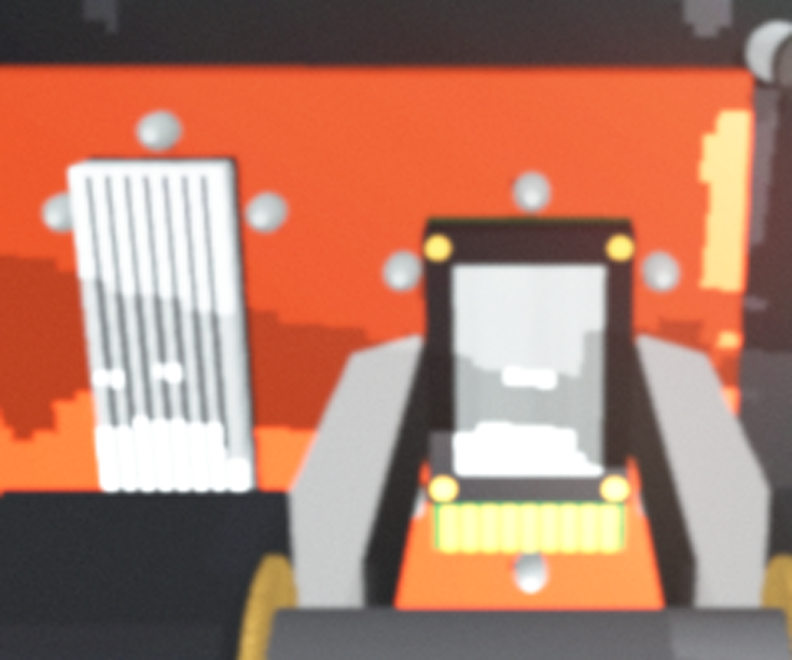

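The regulator is centred among its pins at (401,271), (660,271), (531,190) and (530,573). Releasing.

```bash
python3 -m pendant '[[0,0,0.004,0,0,0,1],[0,0,0,0,0,0,1],[0,0,0,0,0,0,0.06],[0,0,0,0,0,0,0.06],[0,0,0,0,0,0,0.06],[0,0,0,0,0,0,0.06],[0,0,-0.1,0,0,0,0.06],[0,0,-0.3,0,0,0,0.06],[0,0,-0.3,0,0,0,0.06],[0,0,-0.3,0,0,0,0.06]]' && python3 -m pendant '[[0,0,-0.3,0,0,0,0],[0,0,-0.3,0,0,0,-0.1],[0,0,-0.3,0,0,0,-0.2],[0,0,-0.3,0,0,0,-0.2],[0,0,0,0,0,0,-0.2],[0,0,0,0,0,0,-0.2]]' && python3 goto.py .6213 -.2772 .415 1.652; python3 - <<'E'
from h import *
c=snap("wrist","w10"); cv2.imwrite("pics/w10.png",c["image"][:,:,::-1])
E
```

```text
time_s: 16.27
ee_pos: [0.6385, -0.1427, 0.2791]
eef_rot: [3.14, 0.001, 1.655]
force: [0.9, -0.3, 0.3]
grip_width: 0.0443
time_s: 16.77
ee_pos: [0.6382, -0.1426, 0.4236]
eef_rot: [3.135, 0.003, 1.655]
force: [0.9, -0.5, -0.2]
grip_width: 0.0561
pos [ 0.6382 -0.1426  0.4236] rot [3.1353e+00 2.6000e-03 1.6546e+00] w 0.0561 F [ 0.9 -0.5 -0.2] t 16.77
shift [-1.106 -0.235  0.073] turn [0.012 0.005 0.005] rows>= 3.3
```

View pics/w10.png

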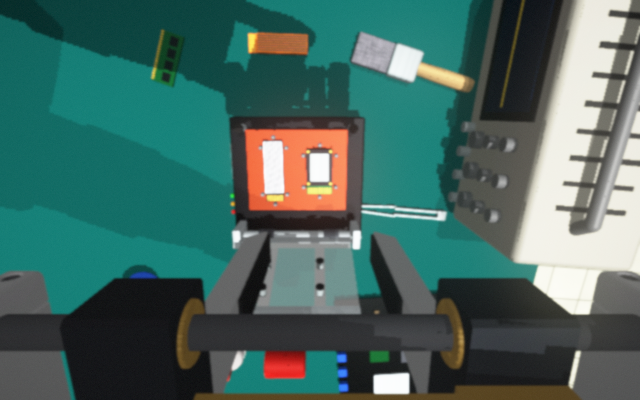

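```bash
python3 - <<'E'
from h import *
c=load("w10"); crop(c,235,120,360,225,6,"pics/w10c.png")
from station import imaging
c=snap("side","d1"); crop(c,300,100,420,230,4.5,"pics/d1c.png")
E
```

```text
(no output)
```

View pics/w10c.png

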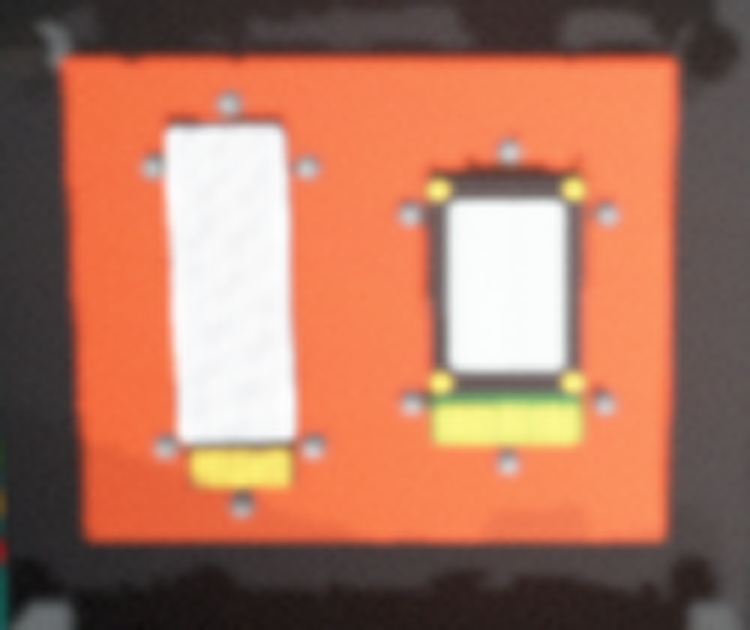

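View pics/d1c.png

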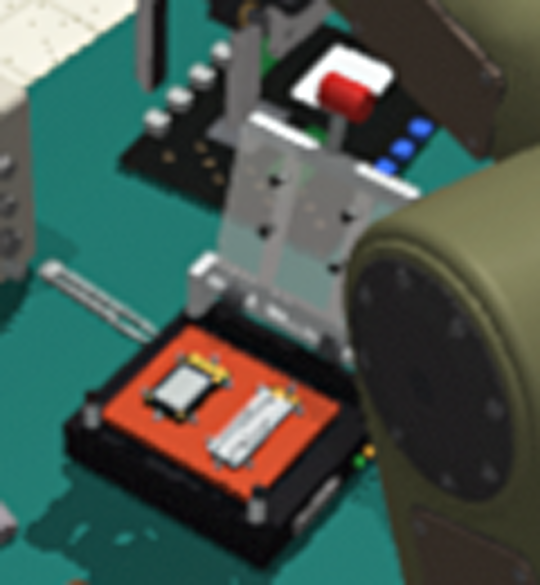

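Both modules lie inside their six pins, gold edges at the probe rows, with the lid still open. Next is the red grip at (285,365). First I check its position and what stands near it.

```bash
python3 - <<'E'
from h import *
c=load("w10")
print("red",toplane(c,[[285,350],[285,377],[265,365],[305,365]],.262).round(3))
s=load("scene0"); print("scope", toplane(s,[[404,305],[455,213]],.15).round(3), toplane(s,[[404,345]],0).round(3))
E
python3 goto.py .6202 -.2774 .42 1.652
```

```text
red [[ 0.621 -0.263  0.262]
 [ 0.623 -0.29   0.262]
 [ 0.605 -0.279  0.262]
 [ 0.639 -0.276  0.262]]
scope [[ 0.853 -0.227  0.15 ]
 [ 0.852  0.154  0.15 ]] [[ 0.866 -0.221  0.   ]]
pos [ 0.6383 -0.1426  0.4199] rot [3.1408e+00 5.0000e-04 1.6546e+00] w 0.0562 F [-0.1  0.  -0.1] t 16.87
shift [-1.107 -0.244 -0.   ] turn [0.002 0.001 0.005] rows>= 3.3
```

```bash
python3 -m pendant '[[-0.15,-0.034,0,0,0,0,-0.3],[-0.25,-0.055,0,0,0,0,-0.3],[-0.25,-0.055,0,0,0,0,-0.3],[-0.25,-0.055,0,0,0,0,-0.3],[-0.207,-0.045,0,0,0,0,-0.3],[0,0,0,0,0,0,-0.3],[0,0,0,0,0,0,-0.3]]' && python3 goto.py .6205 -.2774 .335 1.652;python3 - <<'E'
from h import *
c=snap("wrist","w11"); cv2.imwrite("pics/w11.png",c["image"][:,:,::-1])
E
```

```text
time_s: 17.45
ee_pos: [0.6201, -0.2786, 0.4189]
eef_rot: [-3.141, -0.001, 1.653]
force: [0.7, -0.2, -0.3]
grip_width: 0.061
pos [ 0.6201 -0.2786  0.4189] rot [-3.1412e+00 -6.0000e-04  1.6526e+00] w 0.061 F [ 0.7 -0.2 -0.3] t 17.45
shift [0.009 0.005 0.699] turn [-0.001 -0.001  0.001] rows>= 2.0
```

View pics/w11.png

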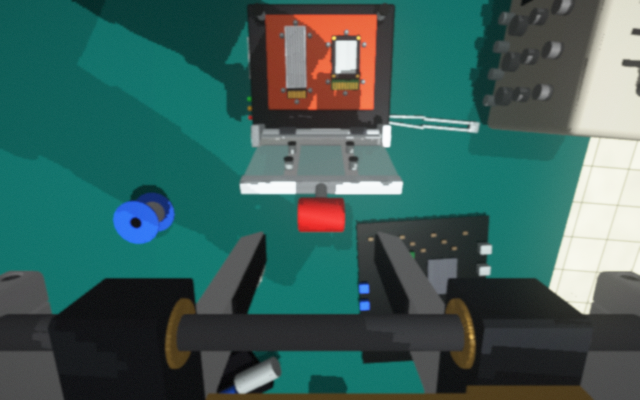

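The red grip is at (321,215), in line with the jaws' centre, and its stem points towards the lid. Descending onto it.

```bash
python3 -m pendant '[[0.009,0.003,0.15,0,0,0,-0.3],[0,0,0.2,0,0,0,-0.3],[0,0,0.2,0,0,0,-0.3],[0,0,0.12,0,0,0,-0.3],[0,0,0.029,0,0,0,-0.3],[0,0,0,0,0,0,-0.3],[0,0,0,0,0,0,-0.3]]' 15 && python3 goto.py .6205 -.2774 .335 1.652;python3 - <<'E'
from h import *
c=snap("wrist","w12"); crop(c,200,120,440,320,3,"pics/w12.png")
c=snap("side","d2"); crop(c,320,60,440,180,5,"pics/d2.png")
E
```

```text
time_s: 18.08
ee_pos: [0.6211, -0.2758, 0.338]
eef_rot: [3.139, 0.002, 1.655]
force: [-0.5, 0.9, -0.1]
grip_width: 0.0614
pos [ 0.6211 -0.2758  0.338 ] rot [3.1386e+00 1.6000e-03 1.6554e+00] w 0.0614 F [-0.5  0.9 -0.1] t 18.08
shift [-0.013 -0.007  0.025] turn [0.006 0.003 0.006] rows>= 0.1
```

View pics/w12.png

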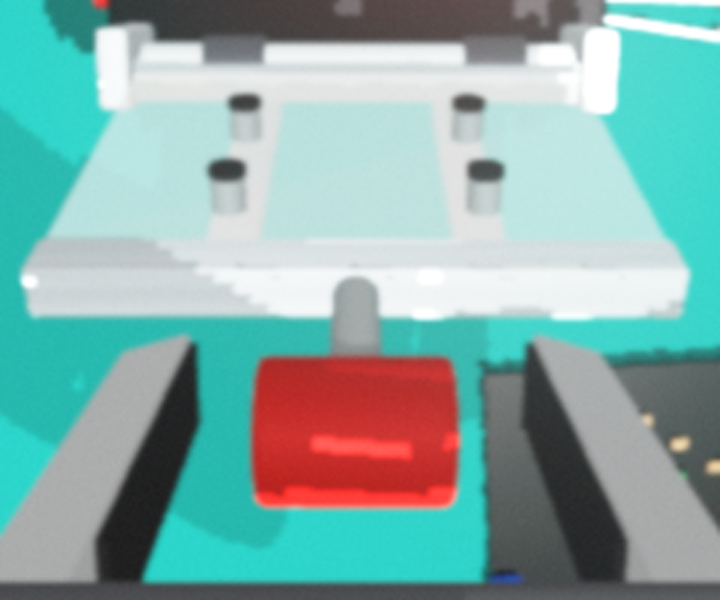

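View pics/d2.png

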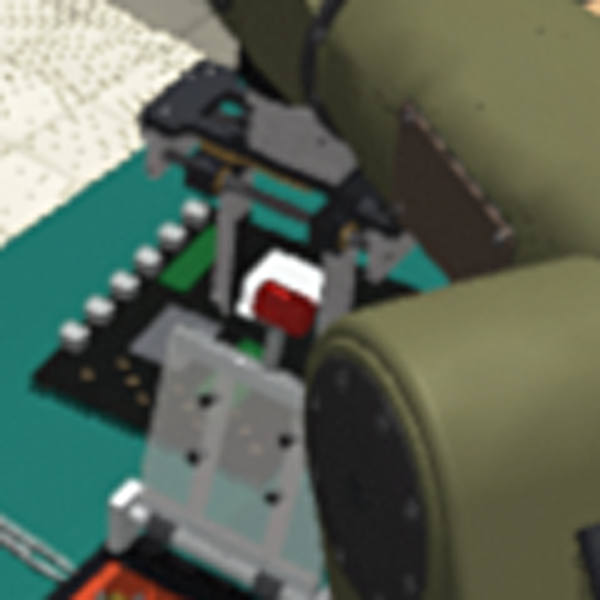

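```bash
python3 -m pendant '[[-0.013,-0.007,0.025,0,0,0,-0.3],[0,0,0,0,0,0,1],[0,0,0,0,0,0,1],[0,0,0,0,0,0,1],[0,0,0,0,0,0,1],[0,0,0,0,0,0,1],[0,0,0,0,0,0,1],[0,0,0,0,0,0,1],[0,0,0,0,0,0,1]]' 15 && python3 goto.py .6205 -.2774 .335 1.652;python3 - <<'E'
from h import *
c=snap("wrist","w13"); crop(c,200,120,440,320,3,"pics/w13.png")
E
```

```text
time_s: 18.93
ee_pos: [0.6203, -0.278, 0.3341]
eef_rot: [3.139, 0.001, 1.655]
force: [3.9, -0.3, 0.3]
grip_width: 0.0336
pos [ 0.6203 -0.278   0.3341] rot [3.1389e+00 1.3000e-03 1.6547e+00] w 0.0336 F [ 3.9 -0.3  0.3] t 18.93
shift [ 0.005  0.002 -0.008] turn [0.005 0.002 0.005] rows>= 0.0
```

View pics/w13.png

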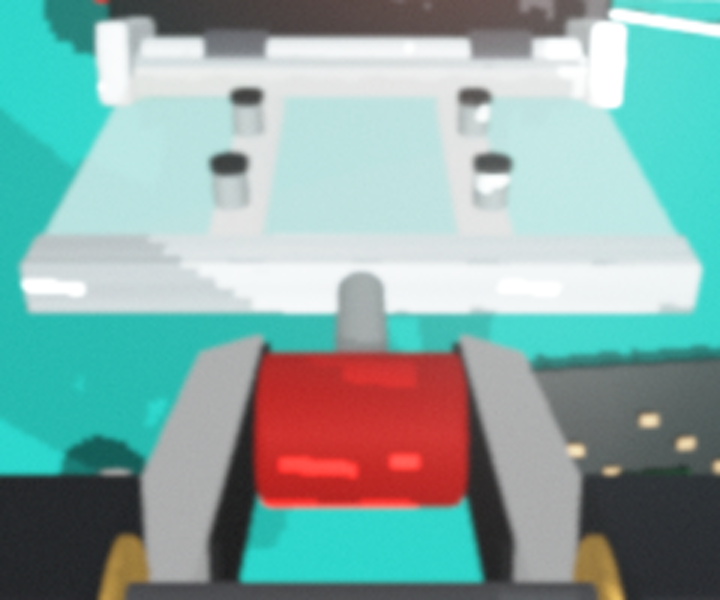

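The bar is held by its two flat ends. Now the arc, in 5° steps.

```bash
python3 -m pendant '[[0,0,0,0,0,0,1],[0,0,0,0,0,0,1],[0.065,-0.013,0,0,0,0,1],[0.066,0,-0.016,0,0,0,1],[0.133,0,-0.018,0,0,0,1],[0.134,0,-0.006,0,0,0,1],[0,0,0,0,0,0,1]]' 30 && python3 goto.py .6205 -.2774 .335 1.652
```

```text
time_s: 19.57
ee_pos: [0.6158, -0.2282, 0.3398]
eef_rot: [3.135, 0.002, 1.657]
force: [16.6, 0.3, 1.4]
grip_width: 0.034
pos [ 0.6158 -0.2282  0.3398] rot [3.1345e+00 2.4000e-03 1.6568e+00] w 0.034 F [16.6  0.3  1.4] t 19.57
shift [-0.411  0.004  0.041] turn [0.014 0.005 0.009] rows>= 1.2
```

I mistyped one row: it had 1.6 mm sideways where z was meant, which gives the 16.6 N sideways load. I'll undo that now and carry on along the arc.

```bash
python3 -m pendant '[[0,0.008,0,0,0,0,1],[0,0.007,0,0,0,0,1],[0,0,0,0,0,0,1]]' && python3 -m pendant '[[0.132,0,0.006,0,0,0,1],[0.132,0,0.018,0,0,0,1],[0.131,0,0.029,0,0,0,1],[0.128,0,0.04,0,0,0,1],[0,0,0,0,0,0,1]]' && python3 - <<'E'
from h import *
from station import ctrl
o=ctrl.get_obs(); d=Rot.from_euler("z",-.081).apply(o["ee_pos"]-[.6094,-.1448,.078]); y,z=d[1]+.085,d[2]-.078
print("jigx",d[0].round(4),"alpha",np.degrees(np.arctan2(y,z)).round(1),"r",np.hypot(y,z).round(4),o["force"].round(1),o["grip_width"].round(4))
E
```

```text
time_s: 19.82
ee_pos: [0.6164, -0.2304, 0.3398]
eef_rot: [3.138, 0.002, 1.655]
force: [1.4, -0.2, 6.4]
grip_width: 0.0337
time_s: 20.23
ee_pos: [0.6111, -0.1659, 0.3282]
eef_rot: [3.138, 0.002, 1.656]
force: [2.5, -0.3, 7.1]
grip_width: 0.0338Traceback (most recent call last):
  File "<stdin>", line 4, in <module>
AttributeError: 'float' object has no attribute 'round'
```

```bash
cat > arc.py <<'E'
from h import *
from station import ctrl
o=ctrl.get_obs(); d=Rot.from_euler("z",-.081).apply(o["ee_pos"]-[.6094,-.1448,.078]); y,z=d[1]+.085,d[2]-.078
print("jigx %.4f alpha %.1f r %.4f"%(d[0],np.degrees(np.arctan2(y,z)),np.hypot(y,z)),o["force"].round(1),"w %.4f"%o["grip_width"])
import sys
if len(sys.argv)>1:
    a=np.radians(float(sys.argv[1])); t=np.array([d[0],-.085+.185*np.sin(a),.156+.185*np.cos(a)])
    w=Rot.from_euler("z",.081).apply(t-[0,0,.078])+[.6094,-.1448,.078]
    print("to alpha: tool shift",(Rot.from_euler("xyz",o["eef_rot"]).inv().apply(w-o["ee_pos"])/.12).round(3))
E
python3 arc.py 20
```

```text
jigx 0.0000 alpha 20.3 r 0.1837 [ 2.5 -0.3  7.1] w 0.0338
to alpha: tool shift [-0.005  0.    -0.014]
```

```bash
python3 -m pendant '[[0.124,0,0.042,0,0,0,1],[0.119,0,0.062,0,0,0,1],[0.113,0,0.072,0,0,0,1],[0.107,0,0.082,0,0,0,1],[0.099,0,0.091,0,0,0,1],[0.091,0,0.099,0,0,0,1],[0,0,0,0,0,0,1]]' && python3 arc.py 50
```

```text
time_s: 20.82
ee_pos: [0.6048, -0.0876, 0.2731]
eef_rot: [3.139, -0.0, 1.656]
force: [1.6, 4.7, 8.3]
grip_width: 0.0336
jigx 0.0000 alpha 50.6 r 0.1843 [1.6 4.7 8.3] w 0.0336
to alpha: tool shift [-0.005  0.    -0.015]
```

```bash
python3 -m pendant '[[0.082,0,0.1,0,0,0,1],[0.072,0,0.11,0,0,0,1],[0.064,0,0.117,0,0,0,1],[0.053,0,0.124,0,0,0,1],[0.042,0,0.126,0,0,0,1],[0,0,0,0,0,0,1]]' && python3 arc.py 75;python3 - <<'E'
from h import *
c=snap("wrist","w14"); cv2.imwrite("pics/w14.png",c["image"][:,:,::-1])
E
```

```text
time_s: 21.32
ee_pos: [0.6019, -0.0509, 0.2028]
eef_rot: [3.139, -0.0, 1.656]
force: [4.1, 7.5, 5.6]
grip_width: 0.0335
jigx 0.0001 alpha 75.4 r 0.1852 [4.1 7.5 5.6] w 0.0335
to alpha: tool shift [-0.004  0.    -0.009]
```

View pics/w14.png

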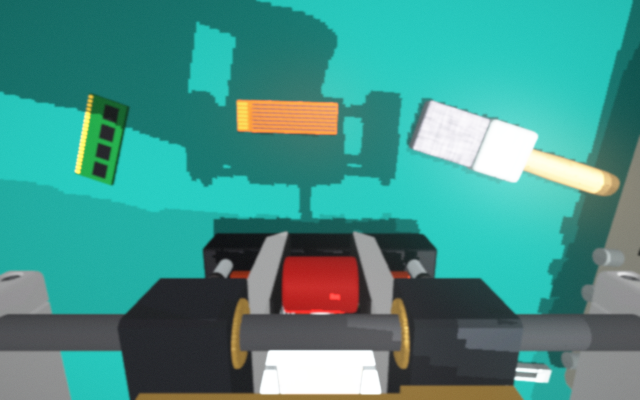

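The red grip sits firmly between the fingers at (320,285), the lid is coming down, and nothing else has moved. Now the last 15°.

```bash
python3 -m pendant '[[0.032,0,0.09,0,0,0,1],[0.024,0,0.09,0,0,0,1],[0.014,0,0.09,0,0,0,1],[0.006,0,0.07,0,0,0,1],[0.002,0,0.04,0,0,0,1],[0,0,0,0,0,0,1]]' && python3 arc.py 90
```

```text
time_s: 21.87
ee_pos: [0.6012, -0.0425, 0.1584]
eef_rot: [3.139, -0.0, 1.655]
force: [1.7, 6.7, 5.2]
grip_width: 0.0336
jigx 0.0001 alpha 89.3 r 0.1876 [1.7 6.7 5.2] w 0.0336
to alpha: tool shift [-0.022 -0.     0.02 ]
```

```bash
python3 -m pendant '[[-0.006,0,0.012,0,0,0,1],[-0.004,0,0.012,0,0,0,1],[0,0,0,0,0,0,1],[0,0,0,0,0,0,1]]' 40 && python3 arc.py 90
```

```text
time_s: 22.2
ee_pos: [0.6013, -0.0428, 0.1564]
eef_rot: [3.139, -0.001, 1.655]
force: [-1.2, 16.2, 6.6]
grip_width: 0.0338
jigx 0.0001 alpha 89.9 r 0.1873 [-1.2 16.2  6.6] w 0.0338
to alpha: tool shift [-0.019 -0.     0.004]
```

```bash
python3 -m pendant '[[0.015,0,0.008,0,0,0,1],[0,0,0.008,0,0,0,1],[0,0,0,0,0,0,1],[0,0,0,0,0,0,1]]' 40 && python3 arc.py 90; python3 - <<'E'
from h import *
c=snap("side","d3"); crop(c,290,110,430,230,5,"pics/d3.png")
c=snap("scene","s3"); crop(c,250,200,400,340,5,"pics/s3.png")
E
```

```text
time_s: 22.53
ee_pos: [0.6012, -0.0424, 0.1546]
eef_rot: [3.139, 0.001, 1.655]
force: [0.9, 4.6, 5.6]
grip_width: 0.034
jigx 0.0001 alpha 90.4 r 0.1877 [0.9 4.6 5.6] w 0.0340
to alpha: tool shift [-0.023 -0.    -0.011]
```

View pics/d3.png

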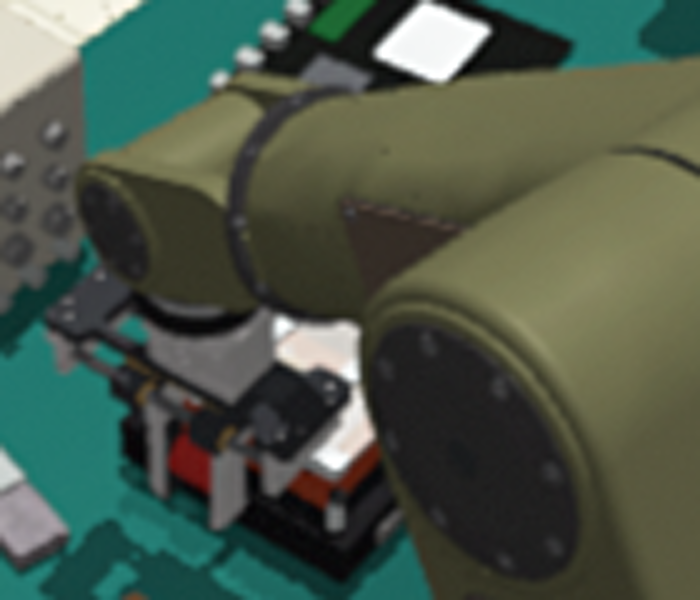

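View pics/s3.png

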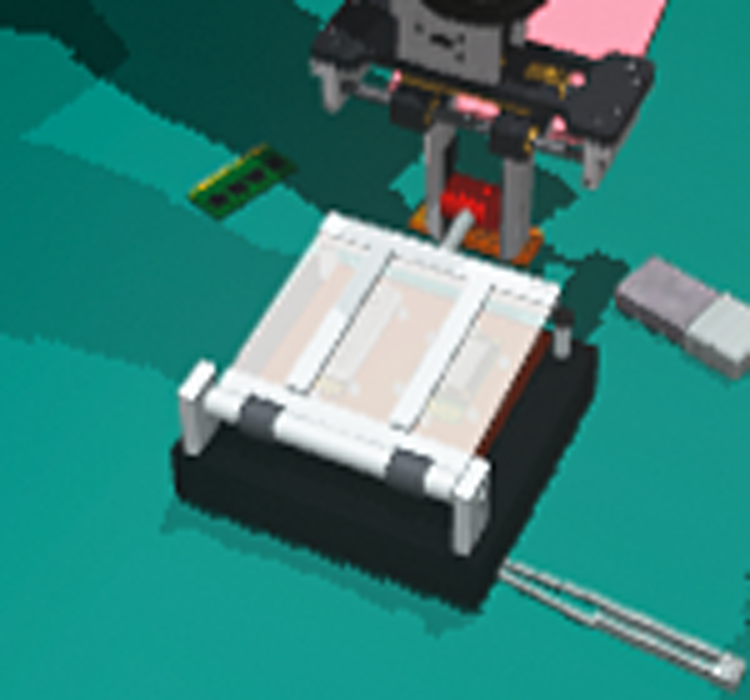

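```bash
cat > lidz.py <<'E'
from h import *
def fitang(c,pts,ox,oy,s):
    # lid angle by least squares: lid-local points (x, r along lid, h normal) mm
    from scipy.optimize import least_squares
    uv=np.array([p[1] for p in pts],float)/s+[ox-.5,oy-.5]
    def f(v):
        a=v[0]; P=[]
        for (x,r,h),_ in pts:
            P.append([x,-85+r*np.sin(a)+h*np.cos(a),78+r*np.cos(a)-h*np.sin(a)] )
        # h positive = downward/inner side when shut
        W=Rot.from_euler("z",.081).apply(np.array(P)/1e3)+[.6103,-.1446,0]
        return (proj(c,W)-uv-[v[1],v[2]]).ravel()
    r=least_squares(f,[1.5,0,0],x_scale=[.1,1,1]); return r.x,r.fun
c=load("s3")
# check bias using known jig points
for L,uv in [((72,56,74),(566,318)),((90,70,45),(597,350)),((90,-100,0),(478,610)),((-90,-100,0),(177,492)),((78,-85,91),(473,480))]:
    W=Rot.from_euler("z",.081).apply(np.array(L)/1e3)+[.6103,-.1446,0]
    print(L,(proj(c,W)[0]-(np.array(uv)/5+[249.5,199.5])).round(1))
for z in (.074,.078,.085,.09,.1):
    W=Rot.from_euler("z",.081).apply(np.array([0,.1,z]))+[.6103,-.1446,0]; print(z,((proj(c,W)[0]-[249.5,199.5])*5).round(0))
E
python3 lidz.py; python3 - <<'E'
from h import *
c=load("s3"); crop(c,315,215,375,275,12,"pics/s3b.png")
E
```

```text
(72, 56, 74) [-1.2 -1.2]
(90, 70, 45) [-0.  -1.5]
(90, -100, 0) [-0.8  2. ]
(-90, -100, 0) [-1.4  2.4]
(78, -85, 91) [-1.1 -1.1]
0.074 [471. 224.]
0.078 [472. 219.]
0.085 [472. 210.]
0.09 [472. 204.]
0.1 [472. 190.]
```

View pics/s3b.png

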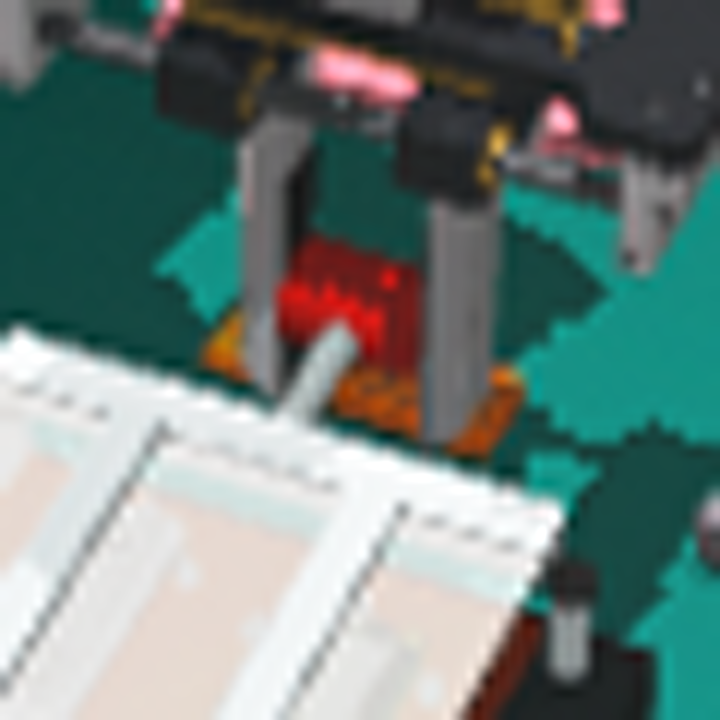

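The scene view shows the lid about 15 mm short of its stops. The bar, at (472,201), slid up between the pads while it turned. I'll raise the grip force and keep pushing down, watching the force.

```bash
python3 -m pendant '[[0,0,0,0,0,0,1],[0,0,0,0,0,0,1],[0,0,0.02,0,0,0,1],[0,0,0.02,0,0,0,1],[0,0,0.02,0,0,0,1],[0,0,0,0,0,0,1],[0,0,0,0,0,0,1]]' 60 && python3 arc.py 90; python3 - <<'E'
from h import *
c=snap("scene","s4"); crop(c,315,215,375,275,12,"pics/s4b.png")
E
```

```text
time_s: 23.22
ee_pos: [0.6012, -0.0421, 0.1476]
eef_rot: [3.139, 0.0, 1.655]
force: [-0.1, 7.7, 7.9]
grip_width: 0.0337
jigx 0.0001 alpha 92.6 r 0.1882 [-0.1  7.7  7.9] w 0.0337
to alpha: tool shift [-0.025  0.    -0.07 ]
```

View pics/s4b.png

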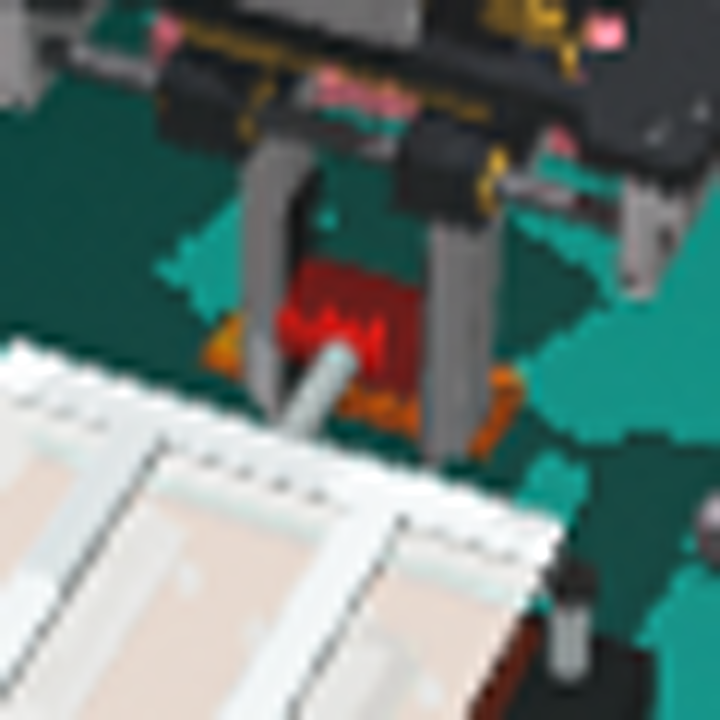

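```bash
python3 -m pendant '[[0.003,0,0.015,0,0,0,1],[0,0,0.015,0,0,0,1],[0,0,0.01,0,0,0,1],[0,0,0,0,0,0,1],[0,0,0,0,0,0,1]]' 60 && python3 arc.py 90; python3 - <<'E'
from h import *
c=snap("scene","s5"); crop(c,315,215,375,275,12,"pics/s5b.png")
E
```

```text
time_s: 23.68
ee_pos: [0.6012, -0.0419, 0.1429]
eef_rot: [3.139, 0.001, 1.655]
force: [-2.4, 6.3, 9.9]
grip_width: 0.0336
jigx 0.0001 alpha 94.0 r 0.1887 [-2.4  6.3  9.9] w 0.0336
to alpha: tool shift [-0.027  0.    -0.109]
```

View pics/s5b.png

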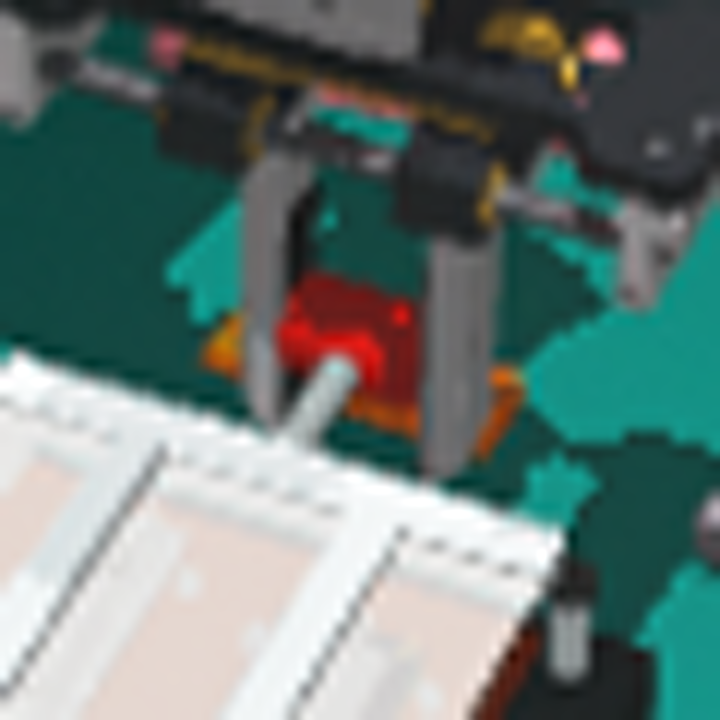

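```bash
python3 -m pendant '[[0,0,0.012,0,0,0,1],[0,0,0.012,0,0,0,1],[0,0,0,0,0,0,1],[0,0,0,0,0,0,1]]' 60 && python3 -m pendant '[[0,0,0.012,0,0,0,1],[0,0,0,0,0,0,1],[0,0,0,0,0,0,1]]' && python3 arc.py 90; python3 - <<'E'
from h import *
c=snap("scene","s6"); crop(c,315,215,375,275,12,"pics/s6b.png")
E
```

```text
time_s: 24.07
ee_pos: [0.6012, -0.0419, 0.1401]
eef_rot: [3.139, 0.001, 1.655]
force: [-2.6, 6.4, 10.2]
grip_width: 0.0339
time_s: 24.32
ee_pos: [0.6012, -0.0419, 0.1391]
eef_rot: [3.139, 0.001, 1.655]
force: [-4.4, 6.2, 15.3]
grip_width: 0.0335
jigx 0.0002 alpha 95.1 r 0.1890 [-4.4  6.2 15.3] w 0.0335
to alpha: tool shift [-0.027  0.    -0.141]
```

View pics/s6b.png

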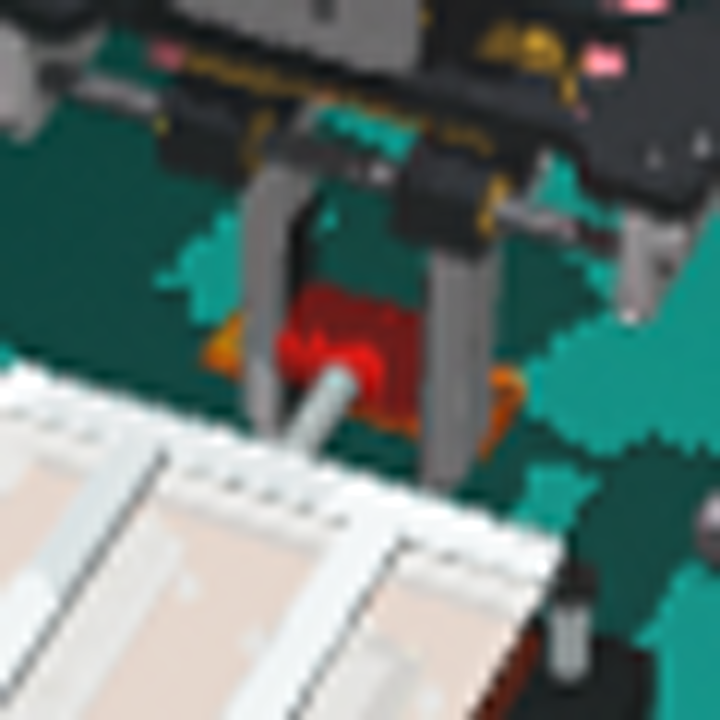

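```bash
python3 -m pendant '[[0,0,0.01,0,0,0,1],[0,0,0,0,0,0,1],[0,0,0,0,0,0,1]]' 60 && python3 arc.py 90 && python3 -m pendant '[[0,0,0.01,0,0,0,1],[0,0,0,0,0,0,1],[0,0,0,0,0,0,1]]' && python3 -m pendant '[[0,0,0,0,0,0,1],[0,0,0,0,0,0,1],[0,0,0,0,0,0,1]]'; python3 - <<'E'
from h import *
c=snap("scene","s7"); crop(c,315,215,375,275,12,"pics/s7b.png")
c=snap("side","d7"); crop(c,290,160,390,240,7,"pics/d7b.png")
E
```

```text
time_s: 24.62
ee_pos: [0.6012, -0.0418, 0.1383]
eef_rot: [3.139, 0.001, 1.655]
force: [-7.8, 7.9, 19.6]
grip_width: 0.0334
jigx 0.0002 alpha 95.4 r 0.1891 [-7.8  7.9 19.6] w 0.0334
to alpha: tool shift [-0.027  0.    -0.147]
time_s: 24.87
ee_pos: [0.6013, -0.0419, 0.1375]
eef_rot: [3.138, 0.001, 1.655]
force: [-9.6, 6.8, 23.1]
grip_width: 0.0337
time_s: 25.12
ee_pos: [0.6012, -0.0419, 0.1376]
eef_rot: [3.138, 0.001, 1.655]
force: [-10.6, 6.2, 23.8]
grip_width: 0.0335
```

View pics/s7b.png

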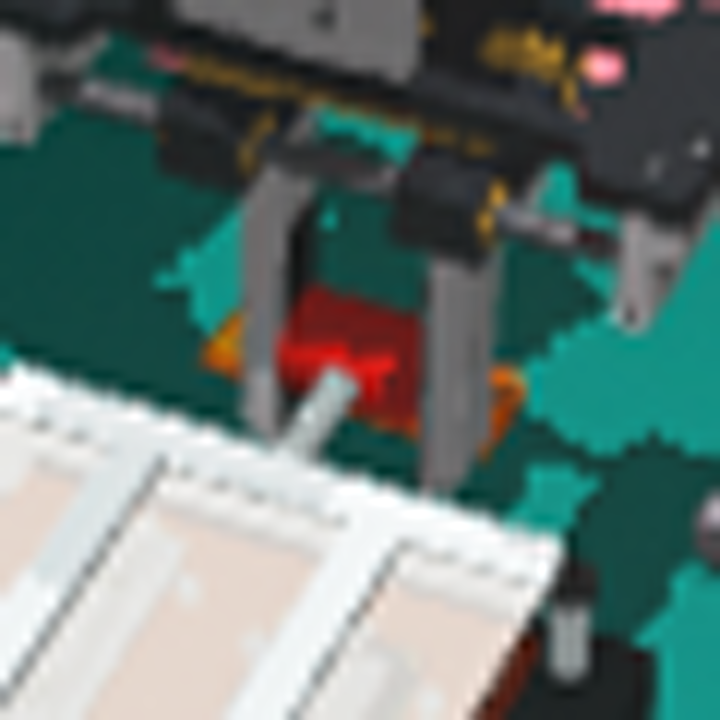

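View pics/d7b.png

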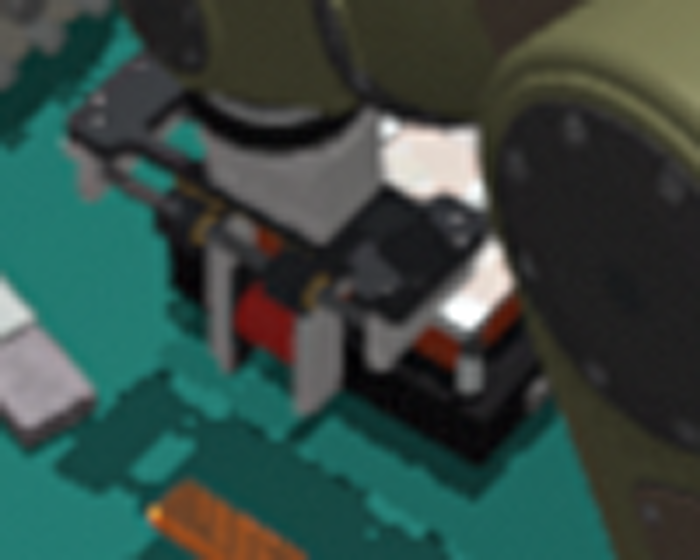

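```bash
python3 - <<'E'
from h import *
c=load("s7"); s=12; ox,oy=315,215
def W(L): return Rot.from_euler("z",.081).apply(np.array(L,float)/1e3)+[.6103,-.1446,0]
def px(P): return (proj(c,P)+[.5-ox,.5-oy])*s
print("stop top",px(W([[72,56,74]])).round(0))
R=cv2.Rodrigues(np.array(c["rvec"]))[0]; cam=-R.T@c["tvec"].ravel()
for a in (90,87,84):
    a=np.radians(a); g=[0,-85+185*np.sin(a),78+185*np.cos(a)]
    g1=[[x,g[1],g[2]] for x in (-17,0,17)]
    print(np.degrees(a).round(),"bar centre",px(W(g1)).round(0).tolist(), "stem mid r160",px(W([[0,-85+160*np.sin(a),78+160*np.cos(a)]])).round(0).tolist(),"stem root r142",px(W([[0,-85+142*np.sin(a),78+142*np.cos(a)]])).round(0).tolist())
# open-lid reference: bar centre prediction vs observed in scene0
c=load("scene0"); print("open ref",(proj(c,W([[0,-133,257]]))[0]-([212/6+269.5,118/6+229.5])).round(2),(proj(c,W([[72,56,74]]))[0]-([556/6+269.5,192/6+229.5])).round(2))
E
```

```text
stop top [[564. 569.]]
90.0 bar centre [[286.0, 325.0], [352.0, 346.0], [417.0, 367.0]] stem mid r160 [[309.0, 412.0]] stem root r142 [[278.0, 460.0]]
87.0 bar centre [[287.0, 296.0], [352.0, 316.0], [418.0, 337.0]] stem mid r160 [[309.0, 386.0]] stem root r142 [[278.0, 437.0]]
84.0 bar centre [[286.0, 268.0], [352.0, 288.0], [418.0, 309.0]] stem mid r160 [[309.0, 362.0]] stem root r142 [[277.0, 416.0]]
open ref [-0.71 -0.39] [-0.7   0.41]
```

```bash
python3 -m pendant '[[0,0,0,0,0,0,1],[0,0,0,0,0,0,1],[0,0,0,0,0,0,1],[0,0,0,0,0,0,1],[0,0,0,0,0,0,1],[0,0,0,0,0,0,1]]' && python3 - <<'E'
from h import *
c=snap("scene","s8"); im=c["image"]; 
crop(c,285,235,375,320,8,"pics/s8b.png"); cv2.imwrite("pics/s8.png",im[:,:,::-1])
E
```

```text
time_s: 25.72
ee_pos: [0.6013, -0.0419, 0.1376]
eef_rot: [3.138, 0.001, 1.655]
force: [-10.1, 7.7, 23.0]
grip_width: 0.0332
```

View pics/s8b.png

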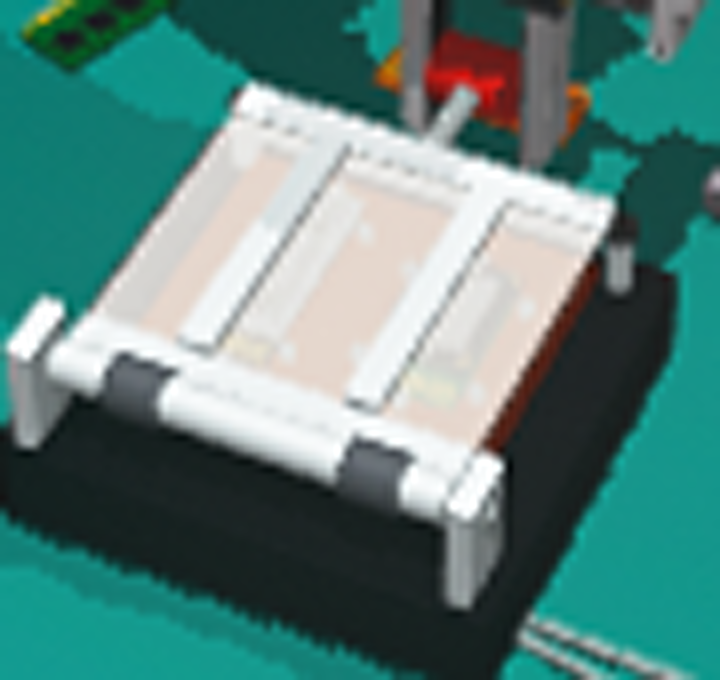

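View pics/s8.png

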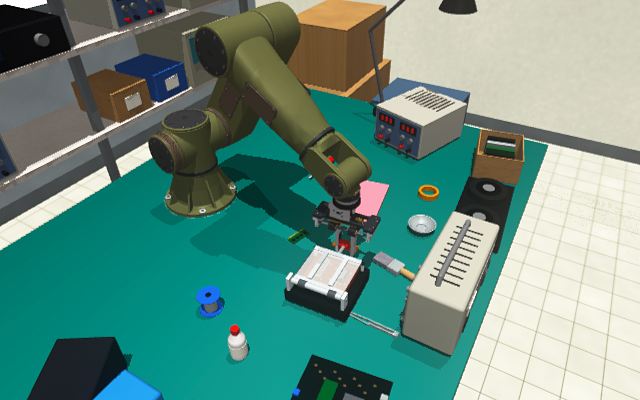

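The lid looks level over its stops. The bar and stem lie where the model puts them at 90°, to within about 1°. The push rises steeply and stays steady at 23 N, and both modules show through the lid in their pockets. Handing in.

```bash
python3 - <<'E'
from station import hand_in, ctrl
print(hand_in()); o=ctrl.get_obs(); print(o["force"].round(1),o["ee_pos"].round(4),o["grip_width"])
E
```

```text
the job is handed in; nothing more can be done
None
the job is handed in; nothing more can be done
```

Both modules went into their own pockets with the lid open, gold edges at the probe pins. I then swung the lid shut by its red grip and handed the job in at about 26 s, still holding it with the grip set to 60 N. No verdict was reported.

- **Pockets:** the wrist view with the lid open showed both modules flat inside their six pins. In the last scene view they still looked in place through the lid.
- **Lid:** it appears fully shut; this is read from camera views, not a lid angle reading. The bar and stem matched the shut position to within about 1°, against a tolerance of 1.7°. Pushing further gave a sharp rise in force but no visible lid movement, and the push then held steady at about 23 N. I inferred the nest's depth from the lid being shut and did not measure it.
- **Problems on the way:**
  - I mistyped one row while starting the lid swing, which moved the tool 1.6 mm sideways and put 16.6 N on it. I undid it in the next call.
  - The bar slid about 15 mm up between the pads during the swing. My first "shut" position was therefore short, so I raised the grip to 60 N and pushed further down.
  - About 10 N of sideways load was left on the grip at the end.
- **Other things on the bench:** nothing touched them, and they looked unmoved in the last views.

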